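# Top up and pump down the vacuum canister

## Robot

A 6-joint arm with a two-finger parallel gripper is mounted at the origin on the work surface. World frame = base frame: x ahead of the robot, y to its left, z up, the work surface at z = 0. Lengths are in m, angles in rad, forces in N, time in s.
With the tool pointing down it reaches from about 0.25 to 0.725 m from the base axis. Payload 4 kg.
Tool frame: the origin (TCP) lies midway between the tips of the shut fingers; the grasp point (between the pads) lies 19 mm behind it (bot.grasp_offset is the distance from the TCP to the grasp point, in m); z points along the fingers, y is the direction in which the jaws open and shut (so a half turn about z gives the same grasp; the last joint's range is limited). The gripper opens to 85 mm and grips with 20 to 120 N. Pads are 22 mm wide; open, the fingers measure 114 mm over their backs; the gripper's body (76 mm by 85 mm) begins 54 mm behind the grasp point. The pads swing forward as they close: fully open they stand 13 mm farther back than shut.
Start: joints at [-1.282, 0.241, 0.005, 1.335, 0, 1.571], TCP at [0.142, -0.479, 0.231] pointing down, gripper open.
Joint ranges: [-2.72, 2.72], [-1.05, 1.87], [-1.09, 1.28], [-1.99, 2.15], [-1.42, 1.44], [-3.14, 3.14]. Speed limits (rad/s): [2.79, 2.79, 3.14, 3.14, 3.14, 3.14].

## Interface

Orientations are given as a unit quaternion [x, y, z, w].
In Python, from workcell import sensors, optics, bot gives the robot as it stands.
- The arm moves only by the tool apply_moves, never from a script. Its argument "plan" is one flat list of numbers, 6 for each row, row after row: the shift along the tool's x, y, z in m, then the turn, a rotation vector about the tool's x, y, z in rad. In form: [tx, ty, tz, ax, ay, az, tx, ty, tz, ax, ay, az, ...]. A call has 1 to 12 rows; each row is the pose to reach, as a shift and turn from the pose commanded when the call began, along the tool's axes at that moment; what a row does not reach only later rows make up. A row lasts 1/12 s, in which the tool goes at most 41.7 mm and 7.16 degrees, less where a joint would pass 70% of its speed; a pose out of reach is approached as far as the arm can. A call with a gripper value outside its range is refused whole. "grip" is the finger opening in m, from 0 to 0.0854, set as the call begins (left out, the last holds). The fingers move at their own pace and stop on an object; the grip force is fixed at half the most. Time passes only in rows, so rows that repeat a pose let the fingers close. It gives the time, the measured TCP pose, the force and the opening at its end, in the units of the state.
- sensors.get_obs(): the state, without advancing time (a new reading comes with each control period).
- optics.camera(name): name is "scene" or "top" or "wrist"; returns a dict with "pixels" (480x640x3 uint8, red, green, blue), "fx", "fy", "cx", "cy" (pixels), "pose" (4x4, takes a point from camera to world coordinates); the wrist camera has in their place "tool_from_camera" (4x4, takes a point from camera to tool coordinates, whose origin is the TCP and whose axes are the flange's). Camera axes: x right, y up, looking along -z (the intrinsics and any distortion apply to the point x, -y, -z); pixel columns grow to the right and rows downward; lengths in m; the calibration is good to about 2 mm. A picture is of the moment at which its call begins: read the wrist's pose just before it. There is no depth.
- bot.job_done(): hands the job in, once; it reports no verdict.
The state is a dict: "clock": time; "joint_pos": joint angles; "joint_vel": joint speeds; "tau": joint torques, N m; "eef_pos": TCP position; "tool_rot": TCP orientation; "ft_force": force on the tool from outside, world axes, zero at the start; "ft_torque": the same for the moment, N m; "grip_width": finger opening in m.
Only numpy, scipy, OpenCV 4.12 (cv2) and the standard library are available. Lean on these libraries where they do the work, as an engineer would, in place of code of your own. Each camera call takes 0.05 s, during which the arm holds its last target.

## Task

Top up the glass vacuum canister with chocolate discs from the round marble board until the stack comes up level with the red fill line, leaving the disc that is not needed on the board. Then put the pump lid on so that it sits fully home, and draw the air out with at least two full pump strokes, each pressed right down to its stop and let spring right up again. Keep the canister standing and leave the other things on the worktop where they are.

Things in the scene. Friction and masses are not known exactly. Their poses are not given: they have to be found in the camera images.
- jar_mouth (a point): the centre of the mouth of the glass canister, level with its rim. The canister is a loose clear round jar of about 0.5 kg standing upright, 99 mm tall, 78 mm outside and 70 mm inside diameter (4 mm wall), with a 6 mm thick floor; z points up along it. It already holds three chocolate discs lying flat on one another, so their top is 51 mm above the worktop
- jar_line (a point): the centre of the canister at the height of its thin red fill line, 81 mm above the worktop and 18 mm below the rim. Five discs come level with it; with a sixth the lid could not close
- discA_mid (a point): drinking-chocolate disc, dark brown, solid and hard, 60 mm across and 15 mm thick, scored into wedges on top, about 45 g; lies flat; the point is its centre, half-way up. At the start the top one of three loose discs stacked on the marble board
- discB_mid (a point): drinking-chocolate disc, dark brown, solid and hard, 60 mm across and 15 mm thick, scored into wedges on top, about 45 g; lies flat; the point is its centre, half-way up. At the start the middle one of the three on the board
- discC_mid (a point): drinking-chocolate disc, dark brown, solid and hard, 60 mm across and 15 mm thick, scored into wedges on top, about 45 g; lies flat; the point is its centre, half-way up. At the start the lowest of the three, lying on the board
- board_top (a point): the centre of the top face of the round white marble board, 110 mm across and 12 mm thick, fixed to the worktop; the three spare discs are stacked at its middle, within 3 mm
- lid_barrel (a point): half-way up the pump barrel of the loose lid (about 170 g): a white upright cylinder, 44 mm across and 31 mm tall, standing on the flange; the part to grip. The lid starts upright on the worktop on its plug. This point is 15.5 mm above the flange's top, 22.5 mm above its underside and 34.5 mm above the plug's underside; z points up
- lid_flange (a point): the centre of the underside of the lid's white flange, which is 84 mm across and 7 mm thick and lies on the canister's rim when the lid is home. Under it is the grey plug that goes into the mouth, 12 mm tall, 62 mm across with a tapered foot (its black seal rings look wider but give way). z points up
- pump_cap (a point): the centre of the top of the black plunger cap, 42 mm across and 9.5 mm thick. With the plunger up it is 41 mm above point lid_barrel (63.5 mm above the flange's underside), and there is a gap of 16 mm between the cap and the barrel; it goes down with the plunger
- pump (a joint): how far the plunger is pressed down into the lid, in m: 0 when sprung fully up, 0.016 at its stop, when the cap rests on the barrel. The spring pushes back with about 6 N at the top and 10 N at the bottom and returns the plunger by itself
- teaspoon: bystander: steel teaspoon, 140 mm long, lying on the worktop; origin under its middle
- vanilla: bystander: small amber jar with a black cap, 36 mm across, 55 mm tall; origin at the centre of its underside
- mug: bystander: blue mug, 80 mm across, 90 mm tall; origin at the centre of its underside
- bowl: bystander: white bowl, 120 mm across, 50 mm tall; origin at the centre of its underside
- soap: bystander: yellowish washing-up liquid bottle with a black cap, 64 mm across, 184 mm tall; origin at the centre of its underside
- brush: bystander: round palm brush with a wooden knob, 60 mm across, 62 mm tall, standing on its bristles; origin at the centre of its underside
There are look-alikes about, which are no part of the job. Several things look just like the part that bears board_top: the one meant starts farthest to the robot's left. What is shaped like the part that bears jar_mouth but pink is not meant.

How it is judged:
By the outcome, as a careful person would: the job done as asked, in the order asked, and still so for the second after the job is handed in, with the robot touching nothing.
It also fails if it takes over 72 s, if anything falls off the work surface, if the arm or the gripper's body presses on something with over 40 N, if the wrist force passes 120 N, or if a joint passes its speed limit or range.

## Working session

There is one attempt and no reset: what is moved stays moved. The work goes in short steps, Python scripts to look and compute and a tool call to move; the robot and the scene stay as the last step left them, time stands still between calls to the robot, and variables do not carry over. Pictures are saved under pics/ and viewed, and the job is handed in when it is done.

Besides the shell and the picture viewer there is one more tool, called after "Request:" as name(argument=value, ...) on one line, values as JSON. apply_moves: Moves the arm, as the interface text tells. Its arguments: {"type":"object","properties":{"plan":{"type":"array","items":{"type":"number"}},"grip":{"type":"number"}},"required":["plan"]}

```bash
ls; mkdir -p pics; python3 - <<'E'
from workcell import sensors, optics, bot
import cv2
print(sensors.get_obs(), bot.grasp_offset)
for n in ["scene","top","wrist"]:
    c=optics.camera(n); cv2.imwrite(f"pics/{n}0.png",c["pixels"][:,:,::-1])
    print(n,{k:v for k,v in c.items() if k!="pixels"})
E
```

```text
pics
{'clock': 0.0, 'joint_pos': array([-1.28197853e+00,  2.41407425e-01,  3.68059531e-03,  1.33519323e+00,
        5.02697074e-05,  1.57081404e+00]), 'joint_vel': array([-0.00093189,  0.00202014, -0.00093975, -0.00018362,  0.00150861,
       -0.00167788]), 'tau': array([ 1.32474768e-03, -3.72315717e+01,  2.52410120e+01,  1.68173126e-02,
        1.34370011e-04, -2.48730935e-06]), 'eef_pos': array([ 0.1422388 , -0.47866225,  0.23039909]), 'tool_rot': array([ 9.89591863e-01,  1.43898630e-01, -1.27946692e-04, -1.05442970e-03]), 'ft_force': array([-0.78722949, -0.07049953,  0.25717028]), 'ft_torque': array([-0.0353381 ,  0.01754553,  0.06068331]), 'grip_width': 0.08530172447334772} 0.0187
scene {'fx': 541.2168902087865, 'fy': 541.2168902087865, 'cx': 317.4823156352517, 'cy': 247.5947393645468, 'pose': array([[ 0.67225975, -0.47616067,  0.56686668,  1.24245335],
       [ 0.74020087,  0.41885559, -0.52598733, -0.65862295],
       [ 0.0130192 ,  0.77319532,  0.6340343 ,  0.87932438],
       [ 0.        ,  0.        ,  0.        ,  1.        ]])}
top {'fx': 534.4556432190477, 'fy': 534.4556432190477, 'cx': 325.1657298525711, 'cy': 237.03009277704928, 'pose': array([[-0.0287299 ,  0.97817778, -0.20577371,  0.27079358],
       [-0.99958574, -0.02846723,  0.00423764, -0.00712157],
       [-0.00171265,  0.20581022,  0.97859043,  1.44178904],
       [ 0.        ,  0.        ,  0.        ,  1.        ]])}
wrist {'fx': 331.24737488098503, 'fy': 331.24737488098503, 'cx': 321.004286132205, 'cy': 239.60135188104525, 'tool_from_camera': array([[ 7.32260448e-04,  9.59004185e-01,  2.83390961e-01,
         7.19033706e-02],
       [ 9.99999523e-01, -5.18979943e-04, -8.27676933e-04,
        -1.68843689e-04],
       [-6.46671418e-04,  2.83391432e-01, -9.59004107e-01,
        -1.41494125e-01],
       [ 0.00000000e+00,  0.00000000e+00,  0.00000000e+00,
         1.00000000e+00]])}
```

View pics/scene0.png

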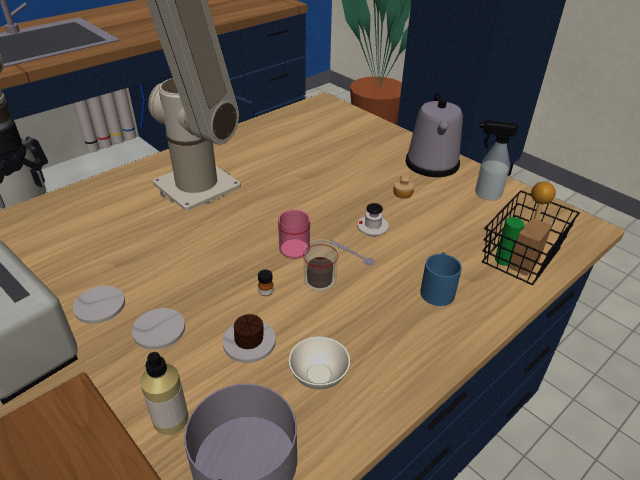

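View pics/top0.png

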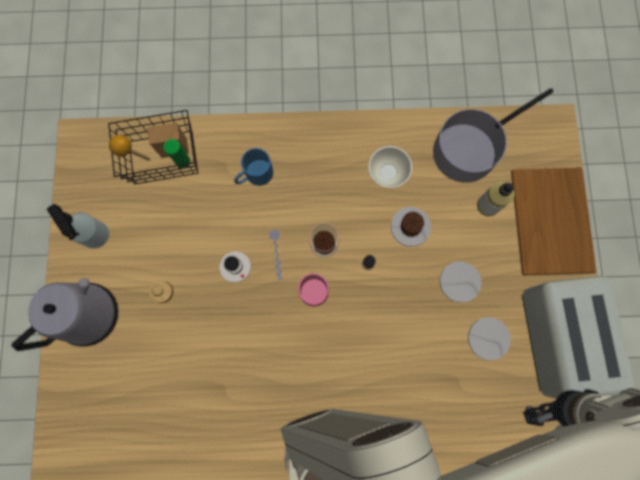

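View pics/wrist0.png

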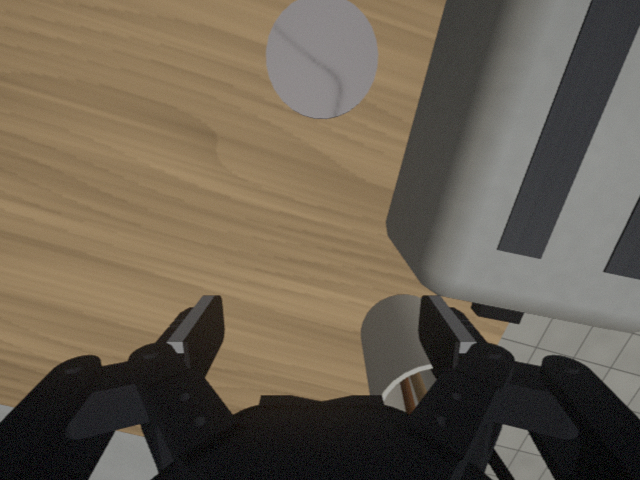

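```bash
cat > h.py <<'E'
import numpy as np, cv2
from workcell import sensors, optics, bot
from scipy.spatial.transform import Rotation as R
def getcam(n):
    o=sensors.get_obs(); c=optics.camera(n)
    if n=="wrist":
        T=np.eye(4);T[:3,:3]=R.from_quat(o["tool_rot"]).as_matrix();T[:3,3]=o["eef_pos"]
        c["pose"]=T@c["tool_from_camera"]
    return c
def ray(c,u,v):
    d=np.array([(u-c["cx"])/c["fx"],-(v-c["cy"])/c["fy"],-1.]); return c["pose"][:3,3],c["pose"][:3,:3]@d
def plane(c,u,v,z):
    p,d=ray(c,u,v); return p+d*(z-p[2])/d[2]
def proj(c,P):
    q=np.linalg.inv(c["pose"])@np.append(P,1.); return c["cx"]-c["fx"]*q[0]/q[2], c["cy"]+c["fy"]*q[1]/q[2]
def save(c,name,crop=None,k=1):
    im=c["pixels"][:,:,::-1]
    if crop: x0,y0,x1,y1=crop; im=im[y0:y1,x0:x1]
    cv2.imwrite("pics/"+name,cv2.resize(im,None,fx=k,fy=k,interpolation=cv2.INTER_CUBIC))
E
python3 - <<'E'
from h import *
t=getcam("top"); s=getcam("scene")
save(t,"t1.png",(210,200,450,320),3.3); save(s,"s1.png",(210,170,410,370),3)
for n,z,uv in [("disc top",.057,(412,223.5)),("board",.012,(411,227)),("jar rim",.099,(324,240)),("lidcap",.0755,(232,264)),("lid flange",.019,(235,267)),("vanilla",.055,(369,261)),("mug",.09,(257,162)),("pink",.09,(313,285)),("brush",.06,(160,291)),("bowl",.05,(390,166)),("soap",.184,(506,188)),("spoon",0,(277,252))]:
    print(n,plane(t,*uv,z).round(3))
for n,z,uv in [("disc top",.057,(249,325)),("jar rim",.099,(320,254)),("lidcap",.0755,(374,208)),("lid flange",.019,(373,226))]:
    print(n,plane(s,*uv,z).round(3))
E
```

```text
disc top [ 0.592 -0.245  0.057]
board [ 0.593 -0.25   0.012]
jar rim [ 0.545 -0.01   0.099]
lidcap [0.494 0.23  0.075]
lid flange [0.495 0.231 0.019]
vanilla [ 0.495 -0.126  0.055]
mug [0.764 0.163 0.09 ]
pink [0.432 0.021 0.09 ]
brush [0.431 0.418 0.06 ]
bowl [ 0.757 -0.196  0.05 ]
soap [ 0.645 -0.459  0.184]
spoon [0.536 0.12  0.   ]
disc top [ 0.599 -0.248  0.057]
jar rim [ 0.565 -0.022  0.099]
lidcap [0.501 0.226 0.076]
lid flange [0.504 0.226 0.019]
```

View pics/t1.png

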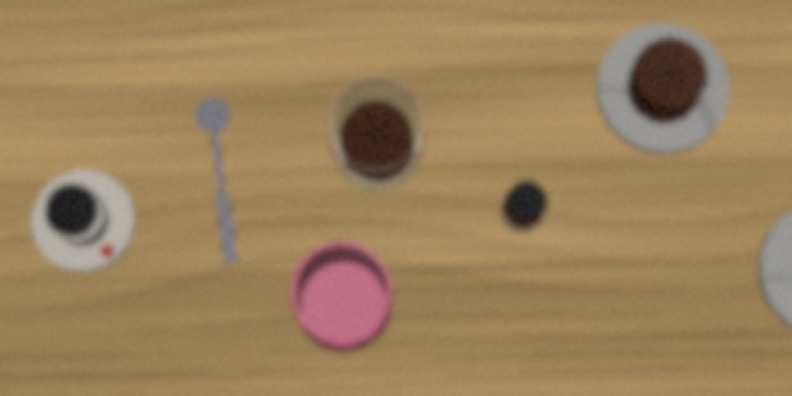

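View pics/s1.png

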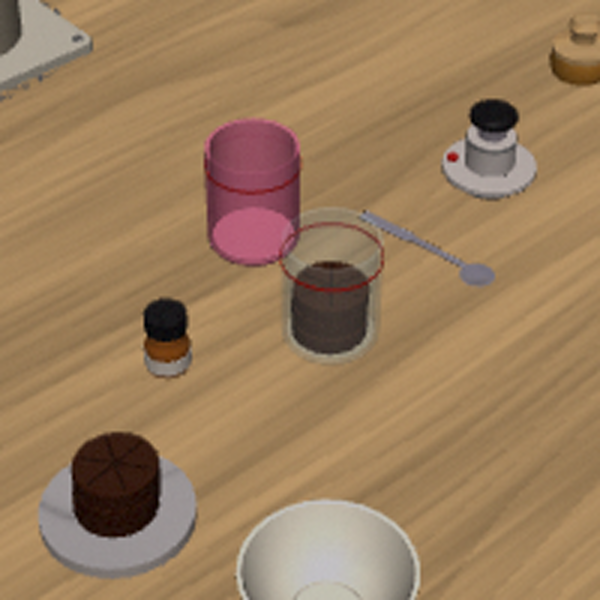

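```bash
cat >> h.py <<'E'
def delta(P,q=(1,0,0,0)):
    o=sensors.get_obs(); A=R.from_quat(o["tool_rot"])
    sh=A.inv().apply(np.array(P)-o["eef_pos"]); rv=(A.inv()*R.from_quat(q)).as_rotvec()
    print("delta",sh.round(4),rv.round(4),"t",o["clock"])
E
python3 -c "
from h import *
delta((.593,-.247,.19))"
```

```text
delta [ 0.4981 -0.094   0.041 ] [-1.000e-03  2.000e-04  2.888e-01] t 0.25
```

Request:
apply_moves(plan=[0.498,-0.094,0.04,-0.001,0,0.289,0.498,-0.094,0.04,-0.001,0,0.289,0.498,-0.094,0.04,-0.001,0,0.289,0.498,-0.094,0.04,-0.001,0,0.289,0.498,-0.094,0.04,-0.001,0,0.289,0.498,-0.094,0.04,-0.001,0,0.289,0.498,-0.094,0.04,-0.001,0,0.289,0.498,-0.094,0.04,-0.001,0,0.289,0.498,-0.094,0.04,-0.001,0,0.289,0.498,-0.094,0.04,-0.001,0,0.289,0.498,-0.094,0.04,-0.001,0,0.289,0.498,-0.094,0.04,-0.001,0,0.289])

```text
clock: 1.25
eef_pos: [0.5783, -0.2544, 0.1924]
tool_rot: [1.0, 0.0, -0.0, 0.0]
ft_force: [0.7, -1.3, 1.2]
grip_width: 0.0854
```

```bash
python3 -c "
from h import *
delta((.593,-.247,.19)); o=sensors.get_obs();print(o['eef_pos'],o['joint_pos'])"
```

```text
delta [ 0.0147 -0.0074  0.0024] [0.001  0.0001 0.0001] t 1.25
[ 0.57828248 -0.25437321  0.19240018] [-4.13957064e-01  5.23411377e-01  3.21495401e-01  1.36854993e+00
 -9.30080894e-04  2.72758397e+00]
```

```bash
python3 -c "
from h import *
w=getcam('wrist'); save(w,'w1.png')"
```

```text
(no output)
```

View pics/w1.png

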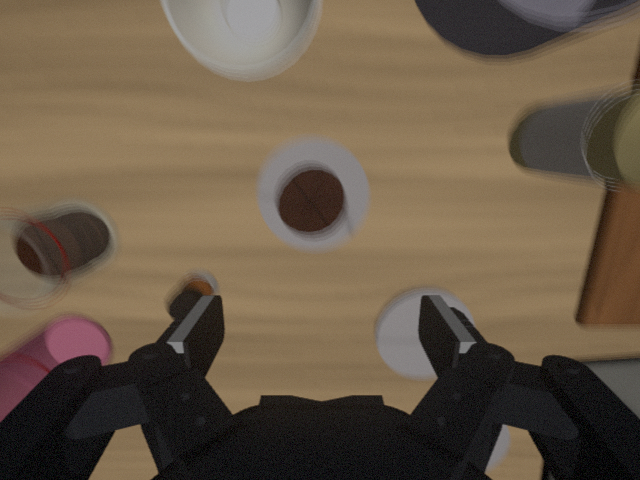

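Request:
apply_moves(plan=[0.015,-0.007,0.02,0,0,-1.571,0.015,-0.007,0.02,0,0,-1.571,0.015,-0.007,0.02,0,0,-1.571,0.015,-0.007,0.02,0,0,-1.571,0.015,-0.007,0.02,0,0,-1.571,0.015,-0.007,0.02,0,0,-1.571,0.015,-0.007,0.02,0,0,-1.571,0.015,-0.007,0.02,0,0,-1.571,0.015,-0.007,0.02,0,0,-1.571,0.015,-0.007,0.02,0,0,-1.571,0.015,-0.007,0.02,0,0,-1.571,0.015,-0.007,0.02,0,0,-1.571])

```text
clock: 2.3
eef_pos: [0.5913, -0.2489, 0.1724]
tool_rot: [0.73, 0.684, -0.0, 0.0]
ft_force: [-0.2, 0.0, 0.2]
grip_width: 0.0853
```

```bash
python3 -c "
from h import *
delta((.593,-.247,.17),(.7071068,.7071068,0,0)); print(sensors.get_obs()['joint_pos'])"
```

```text
delta [0.002  0.0015 0.0024] [-0.0005  0.0007 -0.0649] t 2.3
[-3.97973298e-01  5.53083576e-01  3.18593597e-01  1.33654732e+00
 -8.76063577e-04  1.23770515e+00]
```

Request:
apply_moves(plan=[0.002,0.0015,0.002,0,0,-0.065,0.002,0.0015,0.002,0,0,-0.065,0.002,0.0015,0.002,0,0,-0.065,0.002,0.0015,0.002,0,0,-0.065])

```text
clock: 2.63
eef_pos: [0.5931, -0.247, 0.1706]
tool_rot: [0.71, 0.704, -0.0, 0.0]
ft_force: [-0.1, 0.0, 0.4]
grip_width: 0.085
```

```bash
python3 -c "
from h import *
delta((.593,-.247,.17),(.7071068,.7071068,0,0)); 
w=getcam('wrist'); save(w,'w2.png')
hsv=cv2.cvtColor(w['pixels'],cv2.COLOR_RGB2HSV)
m=cv2.inRange(hsv,(0,60,20),(15,255,110)); cv2.imwrite('pics/m2.png',m)
cs,_=cv2.findContours(m,0,1)
for c in cs:
  if cv2.contourArea(c)>800: print(cv2.fitEllipse(c),cv2.contourArea(c), plane(w,*cv2.fitEllipse(c)[0],.057))
"
```

```text
delta [-0.     -0.0001  0.0006] [-0.0003  0.0009 -0.0076] t 2.6333
((323.96319580078125, 232.18545532226562), (70.80768585205078, 76.46729278564453), 154.84527587890625) 4249.5 [ 0.59535947 -0.24429457  0.057     ]
((191.6523895263672, 75.9981918334961), (44.25509262084961, 66.59845733642578), 122.97100830078125) 2225.5 [ 0.50316619 -0.13029593  0.057     ]
```

View pics/w2.png

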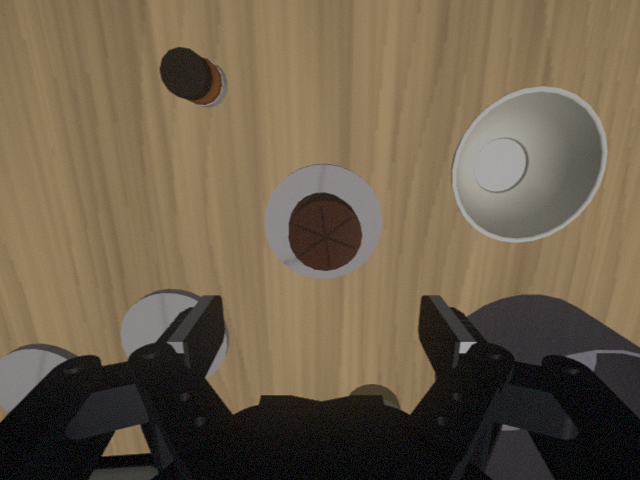

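Request:
apply_moves(plan=[0,0.0035,0.06,0,0,-0.007,0,0.0035,0.1,0,0,-0.007,0,0.0035,0.12,0,0,-0.007,0,0.0035,0.1285,0,0,-0.007,0,0.0035,0.1285,0,0,-0.007,0,0.0035,0.1285,0,0,-0.007])

```text
clock: 3.18
eef_pos: [0.5974, -0.2474, 0.0432]
tool_rot: [0.707, 0.707, -0.0, 0.001]
ft_force: [0.5, 0.7, 0.8]
grip_width: 0.0853
```

```bash
python3 -c "
from h import *
o=sensors.get_obs(); print(o['eef_pos'])
w=getcam('wrist'); save(w,'w3.png')
"
```

```text
[ 0.59740235 -0.24736314  0.04321793]
```

View pics/w3.png

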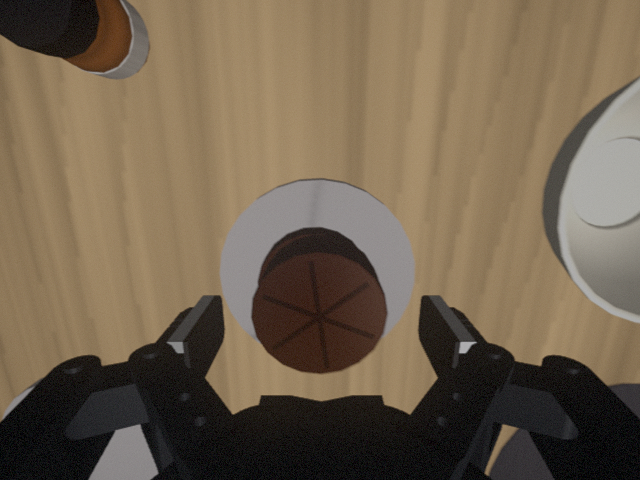

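```bash
python3 -c "
from h import *
w=getcam('wrist'); print(plane(w,320,316,.057), sensors.get_obs()['eef_pos'])
"
```

```text
[ 0.59805441 -0.24872227  0.057     ] [ 0.59917894 -0.24806971  0.04555065]
```

Request:
apply_moves(plan=[0,0,0,0,0,0,0,0,0,0,0,0,0,0,0,0,0,0,0,0,0,0,0,0,0,0,0,0,0,0,0,0,0,0,0,0], grip=0.05)

```text
clock: 3.78
eef_pos: [0.5986, -0.2478, 0.0453]
tool_rot: [0.707, 0.707, 0.001, 0.003]
ft_force: [-1.2, -0.1, 6.5]
grip_width: 0.057
```

```bash
python3 -c "
from h import *
w=getcam('wrist'); save(w,'w4.png')
"
```

```text
(no output)
```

View pics/w4.png

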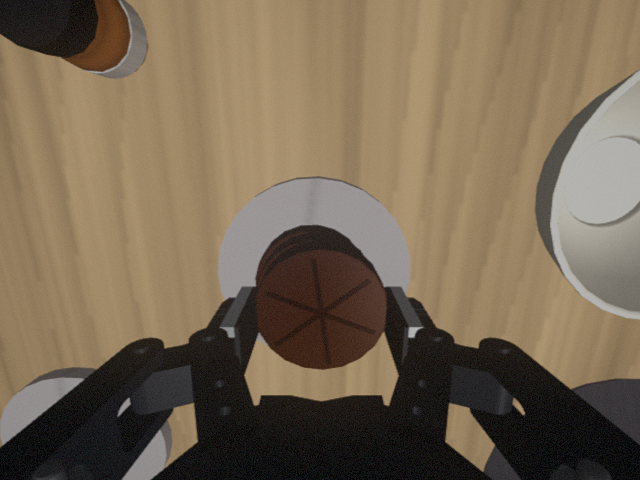

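```bash
python3 -c "
from h import *
for i in range(2):
  o=sensors.get_obs(); print(o['eef_pos'],o['ft_force'],o['ft_torque'],o['tool_rot'],o['joint_vel'].round(3),o['grip_width']); optics.camera('top')
"
```

```text
[ 0.5986086  -0.24777544  0.04531493] [-0.71009266  0.35382301  6.54405317] [-0.00574037  0.14242953 -0.01475409] [7.06777921e-01 7.07429743e-01 6.83566687e-04 2.76781353e-03] [-0.001  0.001 -0.001  0.     0.     0.   ] 0.0568937513753363
[ 0.5986442  -0.24782114  0.04534793] [-0.23242062  1.03031808  7.30253975] [0.0957359  0.18542467 0.01839855] [7.06776500e-01 7.07430925e-01 6.70032312e-04 2.83128689e-03] [ 0.001  0.     0.002  0.001 -0.    -0.001] 0.057747759238393155
```

Request:
apply_moves(plan=[0,0,-0.02,0,0,0,0,0,-0.05,0,0,0,0,0,-0.09,0,0,0,0,0,-0.12,0,0,0,0,0,-0.12,0,0,0,0,0,-0.12,0,0,0])

```text
clock: 4.43
eef_pos: [0.5988, -0.2477, 0.1663]
tool_rot: [0.707, 0.707, 0.001, 0.004]
ft_force: [-0.2, 1.1, -0.9]
grip_width: 0.0573
```

```bash
python3 -c "
from h import *
o=sensors.get_obs(); print(o['eef_pos'],o['ft_force'],o['grip_width'])
w=getcam('wrist'); save(w,'w5.png')
s=getcam('scene'); save(s,'s5.png',(150,150,390,400),2.4)
"
```

```text
[ 0.59881419 -0.24771529  0.16630971] [-0.23676648  1.05733416 -0.88279156] 0.05730512005034942
```

View pics/w5.png

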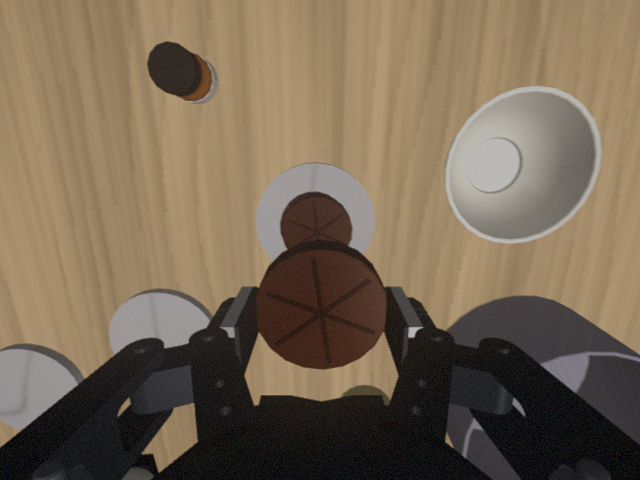

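View pics/s5.png

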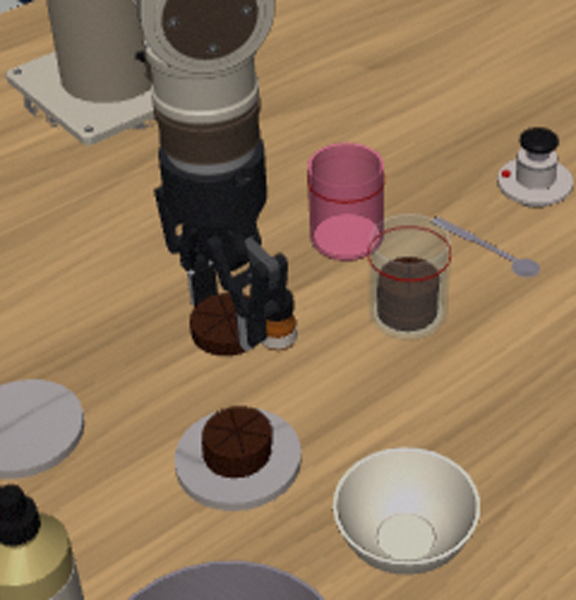

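Request:
apply_moves(plan=[0.148,-0.044,-0.01,0,0,0,0.148,-0.044,-0.01,0,0,0,0.148,-0.044,-0.01,0,0,0,0.148,-0.044,-0.01,0,0,0,0.148,-0.044,-0.01,0,0,0,0.148,-0.044,-0.01,0,0,0,0.148,-0.044,-0.01,0,0,0])

```text
clock: 5.12
eef_pos: [0.5523, -0.0991, 0.1709]
tool_rot: [0.707, 0.708, -0.001, -0.0]
ft_force: [0.2, -0.4, -0.2]
grip_width: 0.0573
```

```bash
python3 -c "
from h import *
o=sensors.get_obs(); print(o['eef_pos'],o['ft_force'],o['grip_width'],o['joint_vel'])
w=getcam('wrist'); save(w,'w6.png'); np.save('w6.npy',w,allow_pickle=True)
"
```

```text
[ 0.55225714 -0.09908573  0.17094146] [ 0.18063855 -0.44657814 -0.19415778] 0.05729604923497048 [-2.65442638e-02  1.08303153e-02  1.91961609e-02  2.87274474e-03
 -1.74495029e-05  3.26770974e-03]
```

View pics/w6.png

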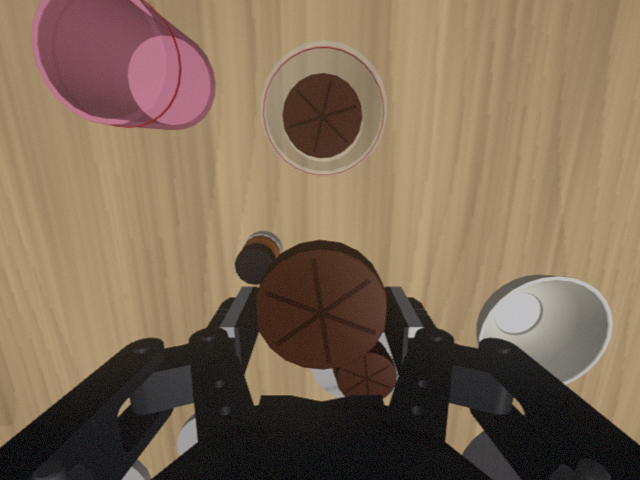

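```bash
python3 -c "
from h import *
w=np.load('w6.npy',allow_pickle=True).item()
pts=[plane(w,*p,.099) for p in [(262,108),(386,108),(324,40),(324,176)]]
print(np.round(pts,4),np.mean(pts,0)); 
print('red top/bottom',plane(w,324,46,.081),plane(w,324,172,.081))
pts=[plane(w,*p,.051) for p in [(283,115),(362,115),(322,73),(321,157)]]
print('inner disc',np.mean(pts,0),plane(w,322,117,.051))
print('held',plane(w,321,311,.171+.0117),plane(w,321,304,.1827))
hsv=cv2.cvtColor(w['pixels'],cv2.COLOR_RGB2HSV)
"
```

```text
[[ 0.5164 -0.0078  0.099 ]
 [ 0.5909 -0.0076  0.099 ]
 [ 0.5535  0.0285  0.099 ]
 [ 0.5538 -0.048   0.099 ]] [ 0.55363702 -0.00873084  0.099     ]
red top/bottom [0.55358709 0.02983518 0.081     ] [ 0.55394272 -0.04709718  0.081     ]
inner disc [ 0.55247799 -0.00872405  0.051     ] [ 0.55249016 -0.00962053  0.051     ]
held [ 0.55217774 -0.0978171   0.1827    ] [ 0.55217083 -0.09443573  0.1827    ]
```

Request:
apply_moves(plan=[0.03,0.001,0,0,0,0,0.06,0.001,0,0,0,0,0.08,0.001,0,0,0,0,0.0888,0.001,0.01,0,0,0,0.0888,0.001,0.03,0,0,0,0.0888,0.001,0.045,0,0,0,0.0888,0.001,0.05,0,0,0,0.0888,0.001,0.05,0,0,0])

```text
clock: 5.83
eef_pos: [0.5522, -0.0115, 0.1194]
tool_rot: [0.707, 0.707, -0.002, -0.001]
ft_force: [-0.5, 0.6, 0.0]
grip_width: 0.0569
```

```bash
python3 -c "
from h import *
o=sensors.get_obs(); print(o['eef_pos'],o['ft_force'],o['grip_width'],o['joint_vel'])
w=getcam('wrist'); save(w,'w7.png')
s=getcam('scene'); save(s,'s7.png',(250,150,400,310),3.6)
print(plane(s,320.7,255.7,.081))
"
```

```text
[ 0.55215337 -0.01145511  0.11936374] [-0.48994463  0.57801633  0.00130695] 0.05691332106933199 [ 0.00068027 -0.02588698  0.04506831  0.02548976  0.00288802  0.00240455]
[ 0.55517989 -0.010458    0.081     ]
```

View pics/w7.png

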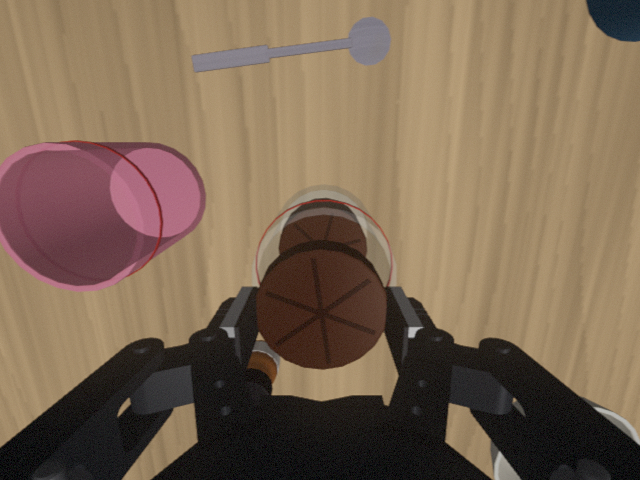

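View pics/s7.png

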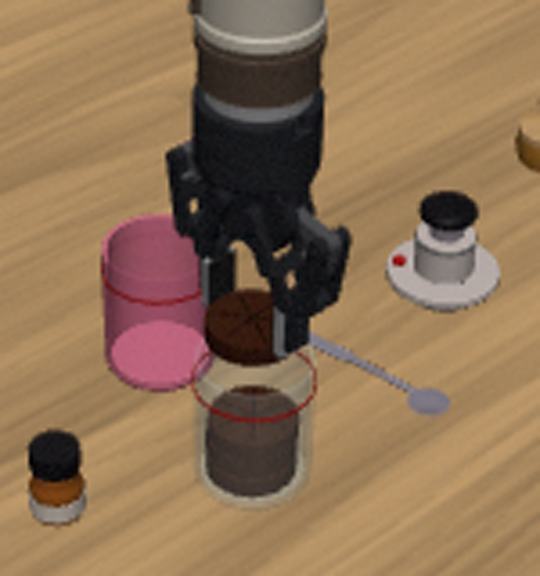

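Request:
apply_moves(plan=[0,0.0015,0.008,0,0,0,0,0.0015,0.014,0,0,0,0,0.0015,0.015,0,0,0,0,0.0015,0.015,0,0,0])

```text
clock: 6.27
eef_pos: [0.5547, -0.0103, 0.1065]
tool_rot: [0.707, 0.707, -0.001, 0.0]
ft_force: [0.0, -0.1, -1.3]
grip_width: 0.0571
```

```bash
python3 -c "
from h import *
o=sensors.get_obs(); print(o['eef_pos'],o['ft_force'],o['grip_width'],o['joint_vel'])
w=getcam('wrist'); save(w,'w8.png')
s=getcam('scene'); save(s,'s8.png',(250,150,400,310),3.6)
"
```

```text
[ 0.5547431  -0.01031972  0.10647779] [ 0.01827558 -0.09990416 -1.3390701 ] 0.05713722055172537 [ 0.00348561 -0.00635493  0.01031749  0.008502    0.00044288  0.00105852]
```

View pics/w8.png

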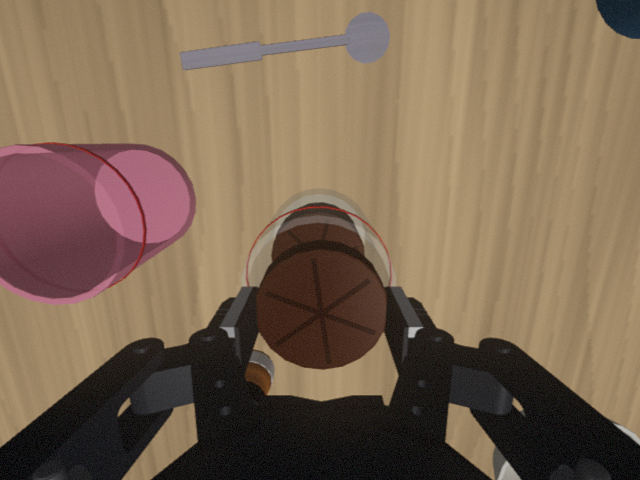

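View pics/s8.png

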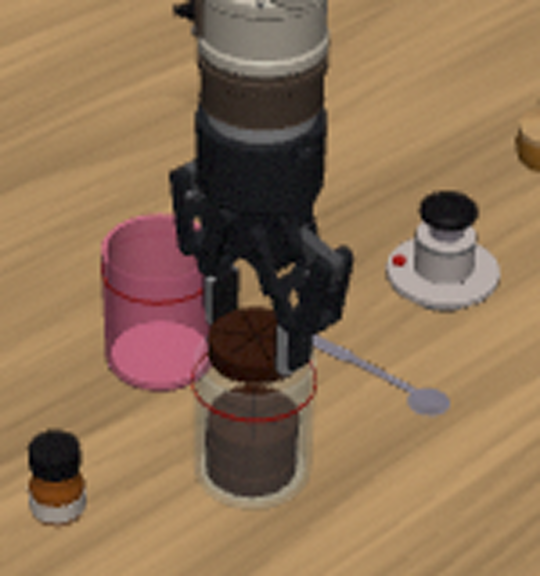

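Request:
apply_moves(plan=[0,0,0,0,0,0,0,0,0,0,0,0,0,0,0,0,0,0,0,0,-0.01,0,0,0,0,0,-0.04,0,0,0,-0.03,0,-0.07,0,0,0,-0.06,0,-0.08,0,0,0,-0.09,0,-0.08,0,0,0,-0.09,0,-0.08,0,0,0], grip=0.0854)

```text
clock: 7.12
eef_pos: [0.5563, -0.1049, 0.1897]
tool_rot: [0.709, 0.706, 0.0, 0.003]
ft_force: [-0.3, 0.2, 0.7]
grip_width: 0.0853
```

```bash
python3 -c "
from h import *
o=sensors.get_obs(); print(o['eef_pos'],o['ft_force'],o['grip_width'],o['joint_vel'])
w=getcam('wrist'); save(w,'w9.png')
s=getcam('scene'); save(s,'s9.png',(200,200,400,360),3.6)
"
```

```text
[ 0.55626268 -0.10488703  0.18968806] [-0.30515609  0.16384908  0.71872161] 0.08533431575757298 [ 0.05837802  0.01078067 -0.04802227  0.00017087  0.06059274  0.05709748]
```

View pics/w9.png

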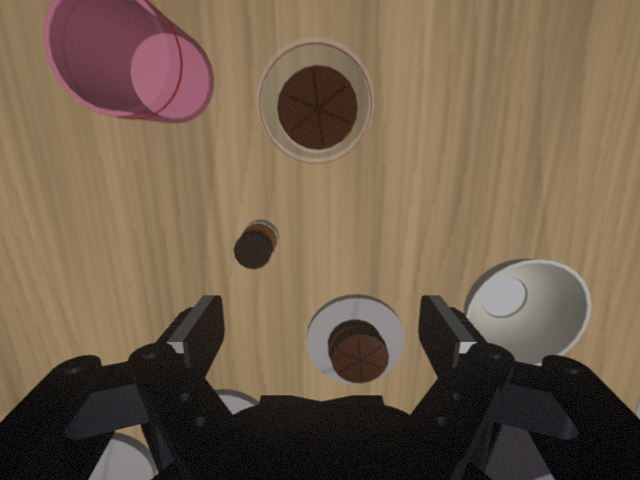

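View pics/s9.png

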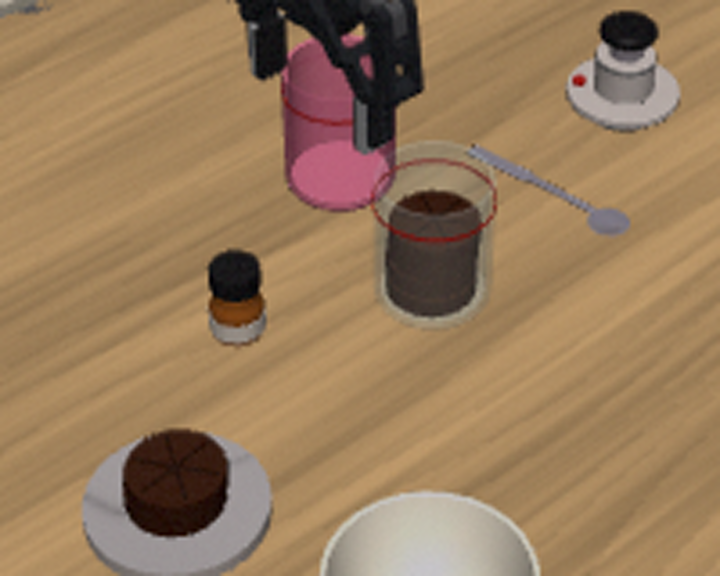

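```bash
python3 -c "
from h import *
w=getcam('wrist'); print(plane(w,360,357,.042)); delta((.597,-.248,.13),(.7071068,.7071068,0,0))
print('jar',plane(w,316,101,.099))
"
```

```text
[ 0.59466726 -0.23807171  0.042     ]
delta [-0.1478  0.0419  0.0575] [0.0002 0.0005 0.0001] t 7.2667
jar [ 0.55208425 -0.00393513  0.099     ]
```

Request:
apply_moves(plan=[-0.145,0.041,0.05,0,0,0,-0.145,0.041,0.05,0,0,0,-0.145,0.041,0.05,0,0,0,-0.145,0.041,0.05,0,0,0,-0.145,0.041,0.05,0,0,0,-0.145,0.041,0.05,0,0,0,-0.145,0.041,0.05,0,0,0])

```text
clock: 7.85
eef_pos: [0.5962, -0.2436, 0.1368]
tool_rot: [0.706, 0.708, -0.0, -0.001]
ft_force: [-0.3, -0.1, -0.3]
grip_width: 0.0852
```

```bash
python3 -c "
from h import *
o=sensors.get_obs(); print(o['eef_pos'],o['joint_vel'])
w=getcam('wrist'); save(w,'w10.png');np.save('w10.npy',w,allow_pickle=True)
"
```

```text
[ 0.59619932 -0.24363663  0.13675627] [ 1.72195644e-02 -2.75995661e-02 -2.34280496e-03 -2.60435277e-03
 -3.52252322e-03 -4.14897915e-05]
```

View pics/w10.png

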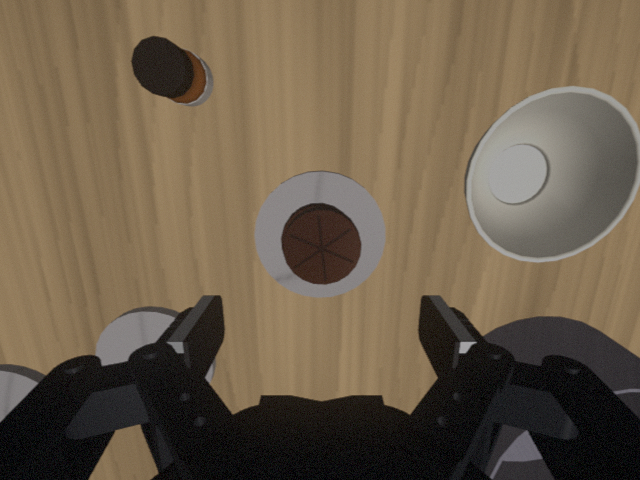

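```bash
python3 -c "
from h import *
w=np.load('w10.npy',allow_pickle=True).item()
p=plane(w,322,246,.042);print(p); delta((p[0],p[1]-.0005,.034),(.7071068,.7071068,0,0))
"
```

```text
[ 0.59672914 -0.24638289  0.042     ]
delta [-0.0035  0.0003  0.1034] [-0.0002  0.0003  0.003 ] t 7.9
```

Request:
apply_moves(plan=[-0.0035,0,0.04,0,0,0,-0.0035,0,0.08,0,0,0,-0.0035,0,0.1,0,0,0,-0.0035,0,0.103,0,0,0,-0.0035,0,0.103,0,0,0,-0.0035,0,0.103,0,0,0,-0.0035,0,0.103,0,0,0])

```text
clock: 8.48
eef_pos: [0.5986, -0.2489, 0.0374]
tool_rot: [0.706, 0.708, 0.001, 0.003]
ft_force: [0.0, -0.6, 0.5]
grip_width: 0.0858
```

Request:
apply_moves(plan=[0,0,0,0,0,0,0,0,0,0,0,0,0,0,0,0,0,0,0,0,0,0,0,0,0,0,0,0,0,0,0,0,0,0,0,0], grip=0.05)

```text
clock: 8.98
eef_pos: [0.5997, -0.25, 0.039]
tool_rot: [0.707, 0.707, 0.002, 0.004]
ft_force: [-1.3, 1.3, 12.7]
grip_width: 0.0499
```

Request:
apply_moves(plan=[0,0,-0.02,0,0,0,0,0,-0.05,0,0,0,0,0,-0.09,0,0,0,0,0,-0.125,0,0,0,0,0,-0.135,0,0,0,0,0,-0.135,0,0,0,0,0,-0.135,0,0,0])

```text
clock: 9.57
eef_pos: [0.5967, -0.2489, 0.1701]
tool_rot: [0.707, 0.707, 0.0, 0.001]
ft_force: [1.1, -0.7, -0.2]
grip_width: 0.0503
```

```bash
python3 -c "
from h import *
o=sensors.get_obs(); print(o['eef_pos'],o['joint_vel'])
w=getcam('wrist'); save(w,'w11.png')
s=getcam('scene'); save(s,'s11.png',(150,150,390,400),2.4)
"
```

```text
[ 0.59670817 -0.24888893  0.17012505] [ 0.00063077  0.0382418  -0.05118709 -0.00500209  0.0001251   0.00049771]
```

View pics/w11.png

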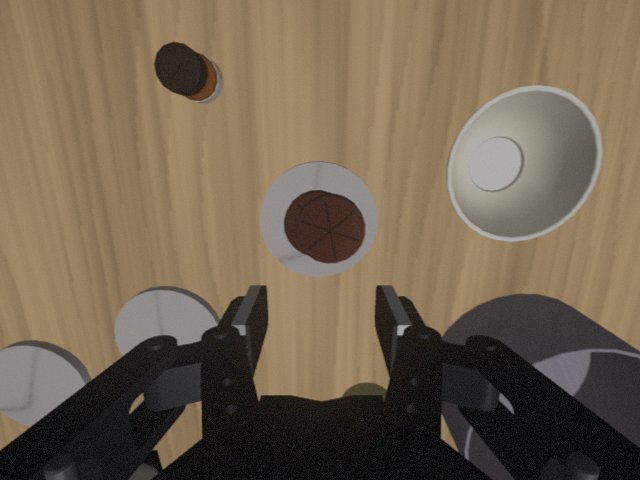

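View pics/s11.png

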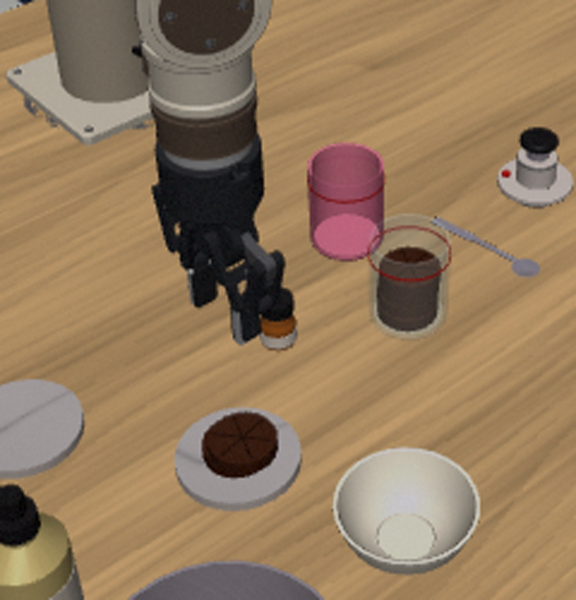

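```bash
python3 -c "
from h import *
optics.camera('top')
w=getcam('wrist'); save(w,'w12.png'); print(plane(w,331,228,.042),plane(w,319,220,.012)); delta((.597,-.247,.029),(.7071068,.7071068,0,0))
"
```

```text
[ 0.60273514 -0.24466219  0.042     ] [ 0.59248462 -0.24484479  0.012     ]
delta [0.0011 0.0024 0.1378] [-0.0039 -0.0007  0.0009] t 9.7667
```

View pics/w12.png

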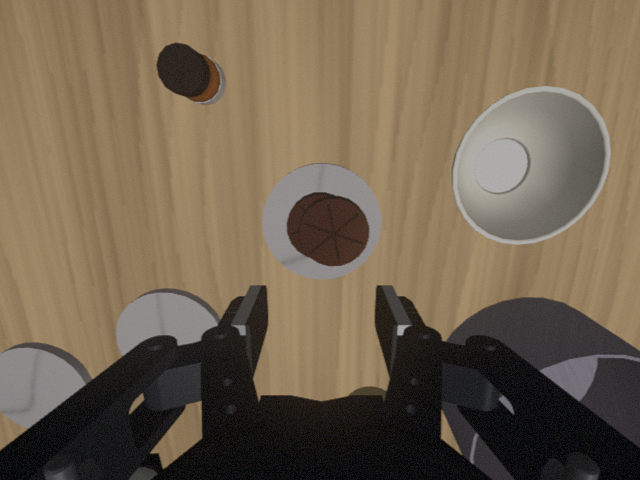

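Request:
apply_moves(plan=[0.001,0.0115,0.01,0.004,0,0,0.001,0.0115,0.04,0.004,0,0,0.001,0.0115,0.08,0.004,0,0,0.001,0.0115,0.11,0.004,0,0,0.001,0.0115,0.13,0.004,0,0,0.001,0.0115,0.1375,0.004,0,0,0.001,0.0115,0.1375,0.004,0,0,0.001,0.0115,0.1375,0.004,0,0,0.001,0.0115,0.1375,0.004,0,0], grip=0.0854)

```text
clock: 10.52
eef_pos: [0.6092, -0.2483, 0.0335]
tool_rot: [0.707, 0.707, -0.001, 0.0]
ft_force: [-0.1, -0.1, 0.3]
grip_width: 0.0856
```

```bash
python3 -c "
from h import *
o=sensors.get_obs(); print(o['eef_pos'],o['joint_vel'])
w=getcam('wrist'); save(w,'w13.png'); print(plane(w,321,300,.042));delta((.606,-.247,.029),(.7071068,.7071068,0,0))
"
```

```text
[ 0.60920558 -0.24827996  0.03347197] [ 0.00061639 -0.01836889  0.00912731 -0.0017873   0.00075852 -0.00067974]
[ 0.60910696 -0.24334397  0.042     ]
delta [ 0.0014 -0.0034  0.0049] [-0.0002  0.0025  0.001 ] t 10.5667
```

View pics/w13.png

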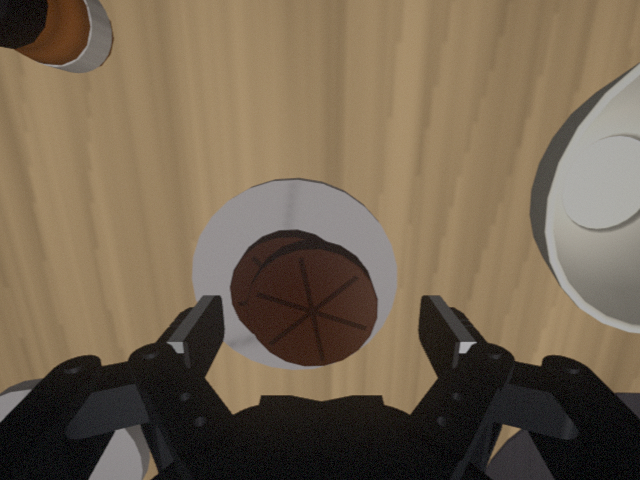

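Request:
apply_moves(plan=[0.001,-0.0035,0.0045,0,0.0025,0,0.001,-0.0035,0.0045,0,0.0025,0,0.001,-0.0035,0.0045,0,0.0025,0,0.001,-0.0035,0.0045,0,0.0025,0])

```text
clock: 10.9
eef_pos: [0.6044, -0.2468, 0.0278]
tool_rot: [0.707, 0.707, -0.001, -0.002]
ft_force: [0.5, 0.1, -0.2]
grip_width: 0.0852
```

```bash
python3 -c "
from h import *
o=sensors.get_obs(); print(o['eef_pos'],o['joint_vel'],o['ft_force'])
"
```

```text
[ 0.60443459 -0.24681689  0.02775036] [ 2.25823211e-04  3.70313106e-03  2.96180860e-03 -6.22280708e-05
 -1.55719915e-03  1.67500701e-03] [ 0.50608501  0.11433545 -0.21549797]
```

Request:
apply_moves(plan=[0,0.0005,-0.002,0,0,0,0,0.0005,-0.002,0,0,0,0,0.0005,-0.002,0,0,0,0,0.0005,-0.002,0,0,0,0,0.0005,-0.002,0,0,0,0,0.0005,-0.002,0,0,0,0,0.0005,-0.002,0,0,0], grip=0.05)

```text
clock: 11.48
eef_pos: [0.6058, -0.2471, 0.0306]
tool_rot: [0.707, 0.707, -0.0, -0.001]
ft_force: [-0.8, 0.2, 6.0]
grip_width: 0.057
```

```bash
python3 -c "
from h import *
w=getcam('wrist'); save(w,'w14.png')
"
```

```text
(no output)
```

View pics/w14.png

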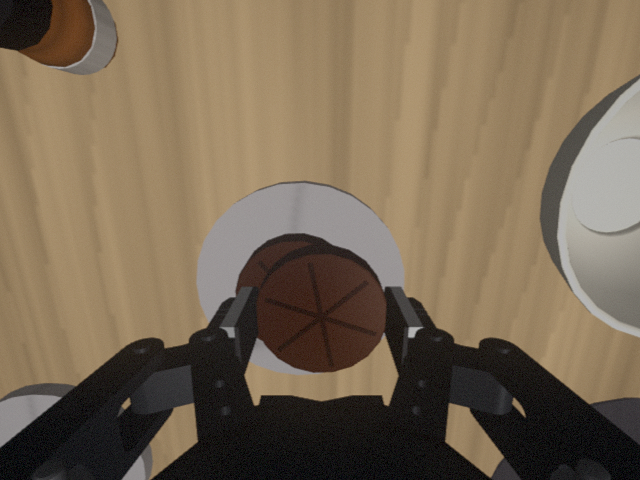

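Request:
apply_moves(plan=[0,0,-0.02,0,0,0,0,0,-0.05,0,0,0,0,0,-0.09,0,0,0,0.02,0,-0.12,0,0,0,0.05,-0.01,-0.13,0,0,0,0.09,-0.02,-0.135,0,0,0,0.13,-0.03,-0.135,0,0,0,0.17,-0.04,-0.135,0,0,0,0.205,-0.05,-0.135,0,0,0,0.23,-0.051,-0.13,0,0,0,0.237,-0.051,-0.115,0,0,0,0.237,-0.051,-0.1,0,0,0])

```text
clock: 12.53
eef_pos: [0.5543, -0.0072, 0.1302]
tool_rot: [0.705, 0.709, 0.0, -0.001]
ft_force: [-0.3, -0.1, -0.4]
grip_width: 0.0571
```

Request:
apply_moves(plan=[0,0,0,0,0,0,0,0,0,0,0,0])

```text
clock: 12.7
eef_pos: [0.553, -0.0098, 0.1289]
tool_rot: [0.707, 0.708, -0.002, -0.003]
ft_force: [-0.7, 0.6, -0.0]
grip_width: 0.057
```

```bash
python3 -c "
from h import *
o=sensors.get_obs(); print(o['eef_pos'],o['joint_vel'])
w=getcam('wrist'); save(w,'w15.png')
delta((.554,-.011,.1065),(.7071068,.7071068,0,0))
"
```

```text
[ 0.55297661 -0.00976453  0.12889431] [-1.52315164e-02 -1.56958661e-02  3.73503664e-02  7.76517473e-03
  1.91958120e-03  3.82957530e-05]
delta [-0.0009  0.0002  0.0233] [-0.0046 -0.0015  0.0008] t 12.75
```

View pics/w15.png

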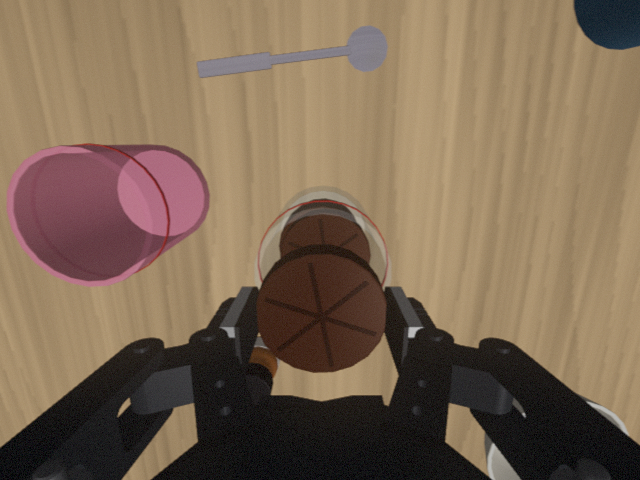

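Request:
apply_moves(plan=[-0.001,0.0005,0.01,0,0,0,-0.001,0.0005,0.02,0,0,0,-0.001,0.0005,0.023,0,0,0,-0.001,0.0005,0.023,0,0,0,-0.001,0.0005,0.023,0,0,0])

```text
clock: 13.17
eef_pos: [0.5541, -0.0112, 0.1064]
tool_rot: [0.707, 0.707, -0.001, -0.002]
ft_force: [-0.2, 0.3, 0.0]
grip_width: 0.0572
```

```bash
python3 -c "
from h import *
o=sensors.get_obs(); print(o['eef_pos'],o['joint_vel'],o['ft_force'])
w=getcam('wrist'); save(w,'w16.png')
"
```

```text
[ 0.55409092 -0.01122784  0.10636756] [ 0.0040054  -0.00982595  0.0131328   0.00177681 -0.00226724  0.00147252] [-0.22291817  0.28157018  0.03747276]
```

View pics/w16.png

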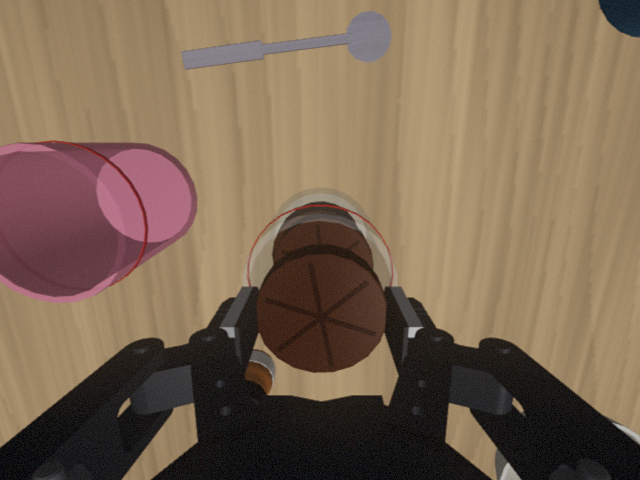

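Request:
apply_moves(plan=[0.001,0,0,0,0,0,0.001,0,0,0,0,0,0.001,0,0,0,0,0,0,0,-0.01,0,0,0,0,0,-0.04,0,0,0,-0.03,0,-0.07,0,0,0,-0.06,0,-0.08,0,0,0,-0.08,0,-0.08,0,0,0,-0.08,0,-0.08,0,0,0], grip=0.0854)

```text
clock: 13.97
eef_pos: [0.5559, -0.0948, 0.1893]
tool_rot: [0.708, 0.706, -0.0, 0.001]
ft_force: [-0.7, 0.4, 0.6]
grip_width: 0.0856
```

```bash
python3 -c "
from h import *
o=sensors.get_obs(); print(o['eef_pos'])
w=getcam('wrist'); save(w,'w17.png')
s=getcam('scene'); save(s,'s17.png',(200,200,400,360),3.6)
"
```

```text
[ 0.55590443 -0.09477994  0.18928209]
```

View pics/w17.png

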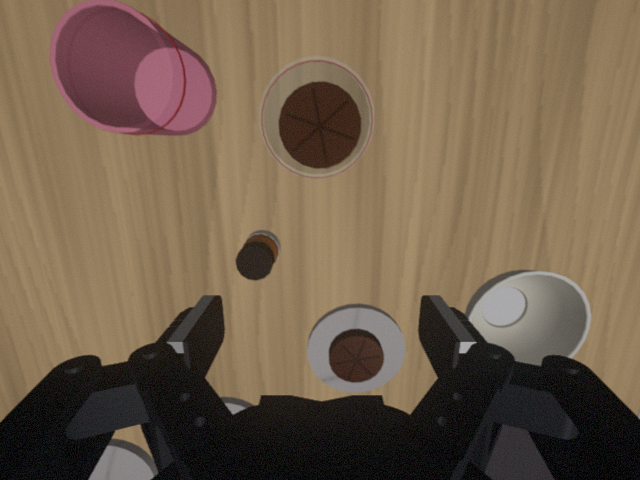

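View pics/s17.png

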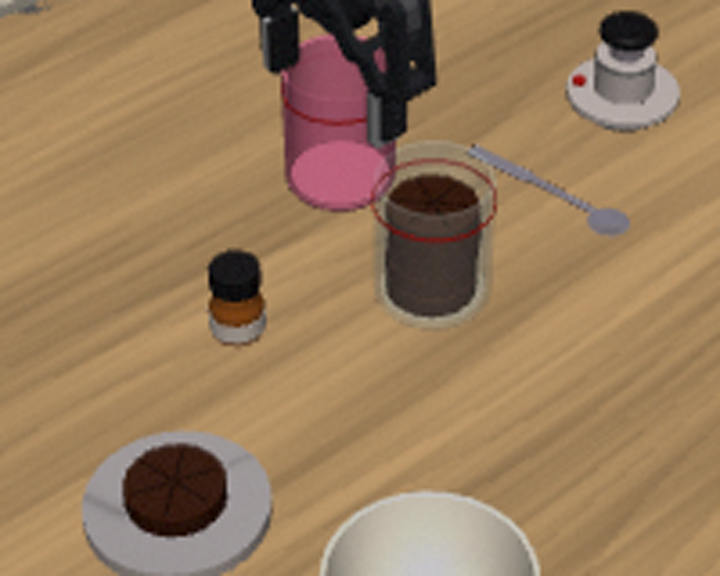

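Request:
apply_moves(plan=[0.318,-0.055,0,0,0,0,0.318,-0.055,0,0,0,0,0.318,-0.055,0,0,0,0,0.318,-0.055,0,0,0,0,0.318,-0.055,0,0,0,0,0.318,-0.055,0,0,0,0,0.318,-0.055,0,0,0,0,0.318,-0.055,0,0,0,0,0.318,-0.055,0,0,0,0,0.318,-0.055,0,0,0,0,0.318,-0.055,0,0,0,0])

```text
clock: 14.98
eef_pos: [0.4987, 0.2273, 0.1871]
tool_rot: [0.706, 0.708, -0.001, -0.002]
ft_force: [0.6, -0.4, -0.2]
grip_width: 0.0852
```

```bash
python3 -c "
from h import *
o=sensors.get_obs(); print(o['eef_pos'],o['joint_vel'].round(3),o['joint_pos'],o['tool_rot'])
w=getcam('wrist'); save(w,'w18.png');np.save('w18.npy',w,allow_pickle=True)
"
```

```text
[0.49869295 0.22730486 0.18705828] [-0.037 -0.004 -0.002 -0.002  0.001 -0.   ] [0.42622264 0.36070751 0.05465056 1.26886942 0.00260952 1.99422411] [ 0.70611776  0.70809021 -0.00147189 -0.00194941]
```

View pics/w18.png

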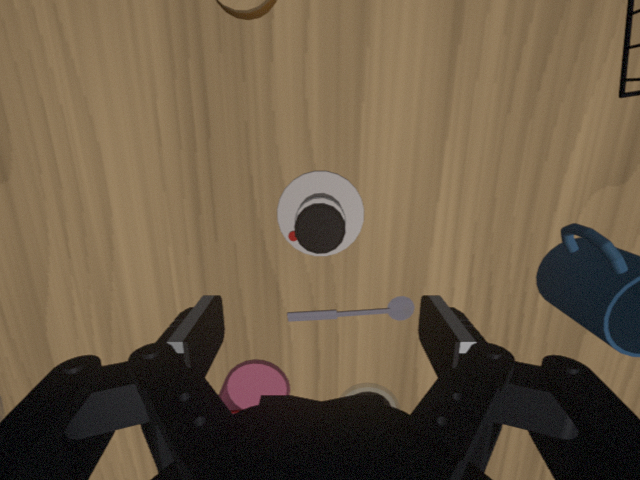

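```bash
python3 -c "
from h import *
w=np.load('w18.npy',allow_pickle=True).item()
g=w['pixels'].astype(int)
cap=((g.max(2)<75)).astype(np.uint8); cap[:,:260]=0;cap[:,380:]=0;cap[:180]=0;cap[270:]=0
c=max(cv2.findContours(cap,0,1)[0],key=cv2.contourArea);e=cv2.fitEllipse(c);print(e,plane(w,*e[0],.0755))
fl=((g.min(2)>110)&(g.max(2)-g.min(2)<30)).astype(np.uint8); fl[:,:265]=0;fl[:,380:]=0;fl[270:]=0;fl[:160]=0
c=max(cv2.findContours(fl,0,1)[0],key=cv2.contourArea);e=cv2.fitEllipse(cv2.convexHull(c));print(e,plane(w,*e[0],.019))
delta((.498,.228,.12),(.7071068,.7071068,0,0))
"
```

```text
((319.4535827636719, 227.9933319091797), (48.5806884765625, 49.60004425048828), 87.44432830810547) [0.49680224 0.23415821 0.0755    ]
((320.2154846191406, 213.3363037109375), (84.74044036865234, 87.09001922607422), 93.68339538574219) [0.49699591 0.23401395 0.019     ]
delta [ 0.0014 -0.0007  0.0672] [-0.0047 -0.0008  0.0012] t 15.0333
```

Request:
apply_moves(plan=[0.004,-0.001,0.03,-0.005,0,0,0.004,-0.001,0.057,-0.005,0,0,0.004,-0.001,0.057,-0.005,0,0,0.004,-0.001,0.057,-0.005,0,0,0.004,-0.001,0.057,-0.005,0,0])

```text
clock: 15.45
eef_pos: [0.4992, 0.2302, 0.1316]
tool_rot: [0.707, 0.707, 0.001, 0.0]
ft_force: [0.5, 0.5, 0.5]
grip_width: 0.0853
```

```bash
python3 -c "
from h import *
o=sensors.get_obs(); print(o['eef_pos'],o['joint_vel'].round(3),o['tool_rot'])
w=getcam('wrist'); save(w,'w19.png')
g=w['pixels'].astype(int)
cap=((g.max(2)<75)).astype(np.uint8); cap[:,:260]=0;cap[:,380:]=0;cap[:180]=0;cap[330:]=0
c=max(cv2.findContours(cap,0,1)[0],key=cv2.contourArea);e=cv2.fitEllipse(c);print(e,plane(w,*e[0],.0755))
fl=((g.min(2)>110)&(g.max(2)-g.min(2)<30)).astype(np.uint8); fl[:,:245]=0;fl[:,400:]=0;fl[340:]=0;fl[:160]=0
c=max(cv2.findContours(fl,0,1)[0],key=cv2.contourArea);e=cv2.fitEllipse(cv2.convexHull(c));print(e,plane(w,*e[0],.019))
"
```

```text
[0.49917633 0.23023746 0.13160146] [ 0.007 -0.013  0.025 -0.005 -0.     0.001] [7.07379754e-01 7.06832203e-01 1.45138532e-03 1.17377084e-04]
((317.4043273925781, 253.32472229003906), (60.594024658203125, 62.065067291259766), 88.8982162475586) [0.49692707 0.23498132 0.0755    ]
((318.1182861328125, 230.68763732910156), (99.88822174072266, 104.28429412841797), 89.5380859375) [0.49702416 0.23475842 0.019     ]
```

View pics/w19.png

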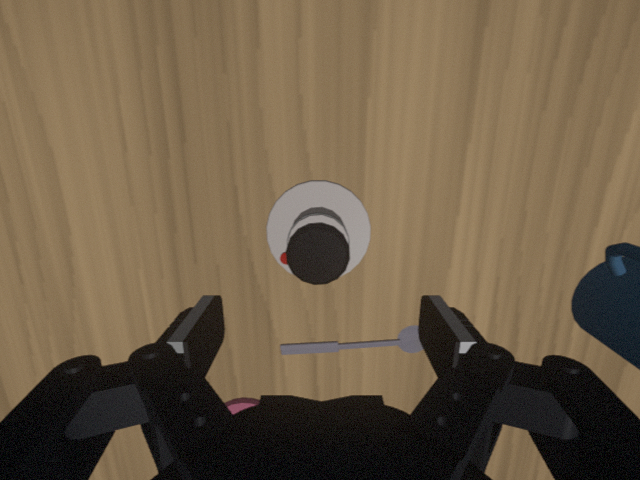

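Request:
apply_moves(plan=[0.003,-0.002,0.03,0,-0.002,0,0.003,-0.002,0.055,0,-0.002,0,0.003,-0.002,0.055,0,-0.002,0,0.003,-0.002,0.055,0,-0.002,0,0.003,-0.002,0.055,0,-0.002,0])

```text
clock: 15.92
eef_pos: [0.4978, 0.2345, 0.0775]
tool_rot: [0.707, 0.707, 0.002, 0.001]
ft_force: [-0.1, 0.1, -0.6]
grip_width: 0.0856
```

```bash
python3 -c "
from h import *
optics.camera('top')
o=sensors.get_obs(); print(o['eef_pos'],o['joint_vel'].round(3),o['tool_rot'])
w=getcam('wrist'); save(w,'w20.png')
g=w['pixels'].astype(int)
cap=((g.max(2)<75)).astype(np.uint8); cap[:,:260]=0;cap[:,380:]=0;cap[:180]=0;cap[350:]=0
c=max(cv2.findContours(cap,0,1)[0],key=cv2.contourArea);e=cv2.fitEllipse(c);print(e,plane(w,*e[0],.0755))
fl=((g.min(2)>110)&(g.max(2)-g.min(2)<30)).astype(np.uint8); fl[:,:235]=0;fl[:,410:]=0;fl[340:]=0;fl[:160]=0
c=max(cv2.findContours(fl,0,1)[0],key=cv2.contourArea);e=cv2.fitEllipse(cv2.convexHull(c));print(e,plane(w,*e[0],.019))
"
```

```text
[0.4981153  0.2346667  0.07780493] [ 0.    -0.006 -0.001 -0.007 -0.     0.001] [0.70685752 0.70735145 0.00216426 0.00130103]
((318.2728576660156, 296.3577575683594), (77.45919799804688, 82.2370834350586), 90.96611022949219) [0.49671763 0.23601725 0.0755    ]
((318.7244873046875, 257.9462585449219), (120.2216796875, 128.76123046875), 89.21520233154297) [0.49683145 0.23532733 0.019     ]
```

View pics/w20.png

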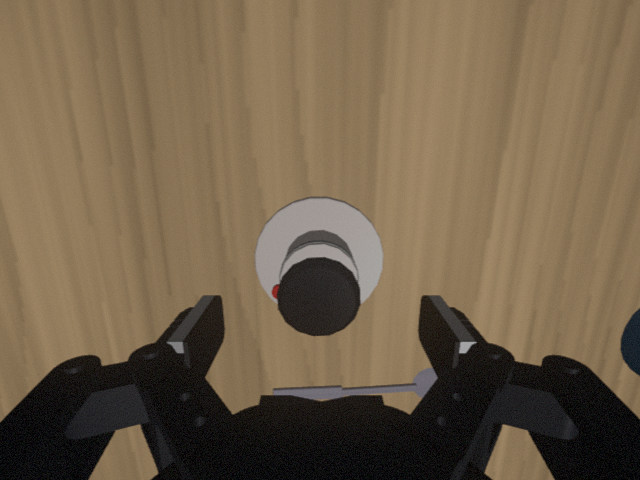

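```bash
python3 -c "
from h import *
delta((.497,.2355,.027),(.7071068,.7071068,0,0))"
```

```text
delta [ 0.0007 -0.0013  0.0507] [ 0.005  -0.0013  0.0007] t 16.0167
```

Request:
apply_moves(plan=[0.0007,-0.0013,0.025,0.005,-0.001,0,0.0007,-0.0013,0.045,0.005,-0.001,0,0.0007,-0.0013,0.0505,0.005,-0.001,0,0.0007,-0.0013,0.0505,0.005,-0.001,0,0.0007,-0.0013,0.0505,0.005,-0.001,0,0.0007,-0.0013,0.0505,0.005,-0.001,0,0.0007,-0.0013,0.0505,0.005,-0.001,0])

```text
clock: 16.6
eef_pos: [0.4963, 0.2353, 0.0265]
tool_rot: [0.707, 0.707, -0.0, -0.0]
ft_force: [0.6, 0.7, 0.0]
grip_width: 0.0852
```

Request:
apply_moves(plan=[0,0,0,0,0,0,0,0,0,0,0,0,0,0,0,0,0,0,0,0,0,0,0,0,0,0,0,0,0,0,0,0,0,0,0,0,0,0,0,0,0,0], grip=0.035)

```text
clock: 17.18
eef_pos: [0.4958, 0.235, 0.0257]
tool_rot: [0.707, 0.707, -0.001, -0.001]
ft_force: [0.0, -1.5, 5.1]
grip_width: 0.042
```

```bash
python3 -c "
from h import *
o=sensors.get_obs(); print(o['eef_pos'],o['joint_vel'].round(3),o['tool_rot'])
w=getcam('wrist'); save(w,'w21.png')
s=getcam('scene'); save(s,'s21.png',(270,100,470,300),3)
"
```

```text
[0.49583157 0.2350244  0.02571498] [-0.    -0.002  0.    -0.002  0.002 -0.001] [ 7.06781070e-01  7.07431362e-01 -1.06065611e-03 -5.11730457e-04]
```

View pics/w21.png

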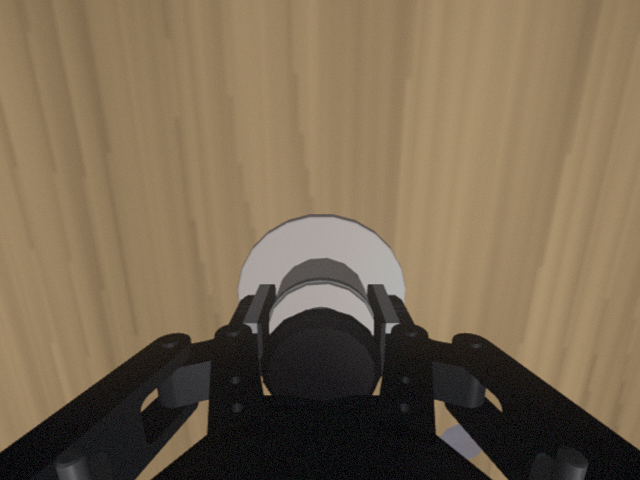

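View pics/s21.png

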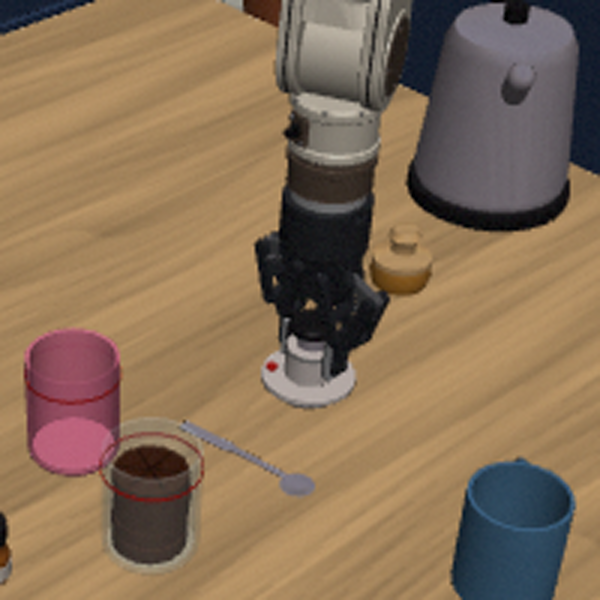

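Request:
apply_moves(plan=[0,0,-0.02,0,0,0,0,0,-0.055,0,0,0,0,0,-0.095,0,0,0,0,0,-0.13,0,0,0,-0.03,0.01,-0.14,0,0,0,-0.07,0.02,-0.14,0,0,0,-0.11,0.03,-0.14,0,0,0,-0.15,0.04,-0.14,0,0,0,-0.19,0.05,-0.14,0,0,0,-0.22,0.058,-0.14,0,0,0,-0.24,0.058,-0.14,0,0,0,-0.245,0.058,-0.14,0,0,0])

```text
clock: 18.28
eef_pos: [0.5532, -0.0137, 0.1638]
tool_rot: [0.708, 0.706, -0.003, -0.001]
ft_force: [-0.7, 0.4, -1.7]
grip_width: 0.0425
```

Request:
apply_moves(plan=[0,0,0,0,0,0,0,0,0,0,0,0,0,0,0,0,0,0])

```text
clock: 18.53
eef_pos: [0.5534, -0.0087, 0.1646]
tool_rot: [0.706, 0.708, -0.002, -0.001]
ft_force: [0.9, -0.2, -2.8]
grip_width: 0.0425
```

```bash
python3 -c "
from h import *
o=sensors.get_obs(); print(o['eef_pos'],o['joint_vel'].round(3),o['tool_rot'])
w=getcam('wrist'); save(w,'w22.png')
s=getcam('scene'); save(s,'s22.png',(240,120,400,310),3)
t=getcam('top'); save(t,'t22.png',(210,200,450,320),3.3)
delta((.554,-.010,.16),(.7071068,.7071068,0,0))
"
```

```text
[ 0.55340906 -0.00874707  0.16459487] [ 0.012 -0.004  0.003 -0.    -0.003 -0.003] [ 0.70622675  0.7079812  -0.00208587 -0.0014339 ]
delta [-0.0014  0.0003  0.005 ] [-0.004   0.0012  0.0031] t 18.6833
```

View pics/w22.png

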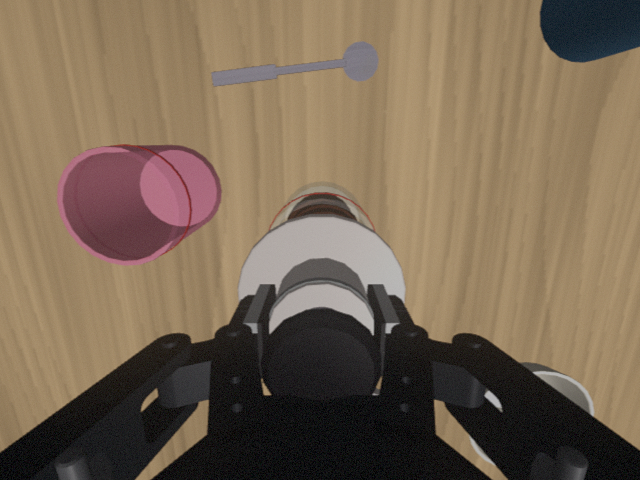

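View pics/s22.png

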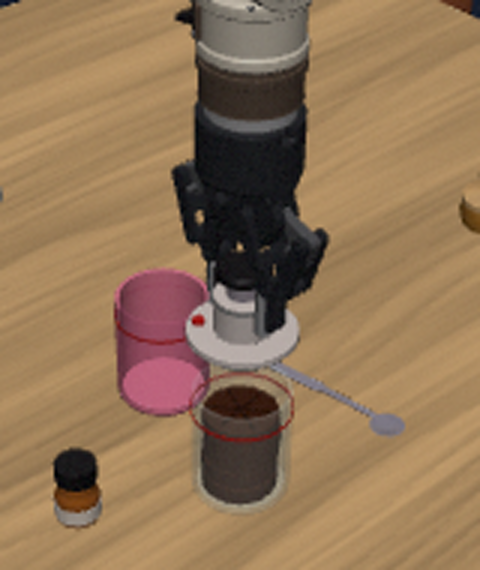

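Request:
apply_moves(plan=[-0.001,0.0003,0.01,-0.004,0.001,0.003,-0.001,0.0003,0.02,-0.004,0.001,0.003,-0.001,0.0003,0.03,-0.004,0.001,0.003,-0.001,0.0003,0.035,-0.004,0.001,0.003,-0.001,0.0003,0.035,-0.004,0.001,0.003,-0.001,0.0003,0.035,-0.004,0.001,0.003])

```text
clock: 19.18
eef_pos: [0.5536, -0.0109, 0.1294]
tool_rot: [0.708, 0.707, -0.001, -0.0]
ft_force: [-0.4, -0.6, -2.8]
grip_width: 0.0423
```

```bash
python3 -c "
from h import *
w=getcam('wrist'); save(w,'w23.png')
s=getcam('scene'); save(s,'s23.png',(260,160,380,310),4)
delta((.554,-.010,.118),(.7071068,.7071068,0,0))
"
```

```text
delta [ 0.001  -0.0004  0.0124] [ 0.0008  0.0005 -0.002 ] t 19.2833
```

View pics/w23.png

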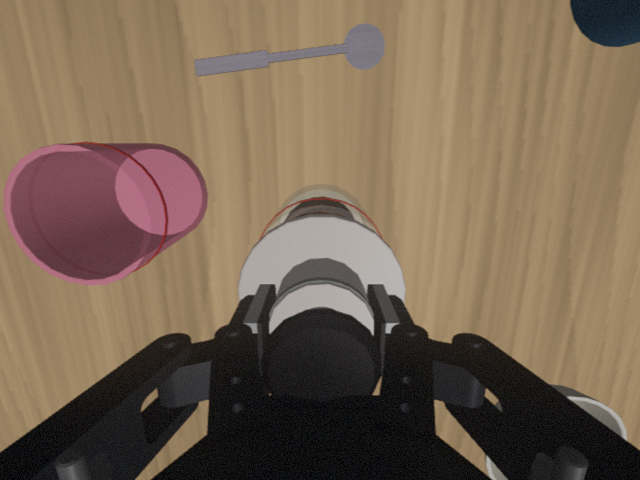

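View pics/s23.png

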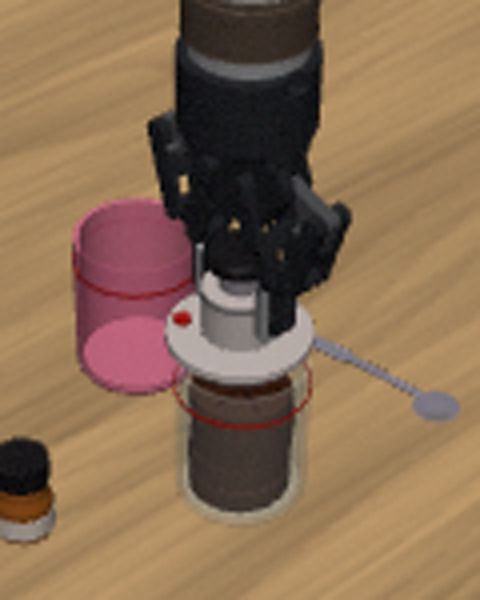

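Request:
apply_moves(plan=[0.001,0,0.004,0,0,0,0.001,0,0.008,0,0,0,0.001,0,0.011,0,0,0,0.001,0,0.011,0,0,0,0.001,0,0.011,0,0,0])

```text
clock: 19.7
eef_pos: [0.5538, -0.0101, 0.1187]
tool_rot: [0.708, 0.706, -0.0, -0.0]
ft_force: [0.5, -0.1, -2.4]
grip_width: 0.0422
```

```bash
python3 -c "
from h import *
s=getcam('scene'); save(s,'s24.png',(260,160,380,310),4)
delta((.554,-.010,.113),(.7071068,.7071068,0,0)); print(sensors.get_obs()['ft_force'])
"
```

```text
delta [0.0001 0.     0.0059] [-0.0002  0.0005 -0.0021] t 19.75
[ 1.25855763 -0.84120535 -2.54346353]
```

View pics/s24.png

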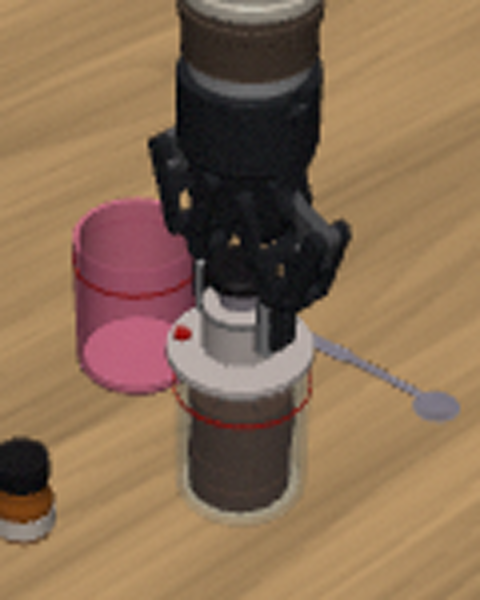

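Entering cleanly. Press on in small steps.

Request:
apply_moves(plan=[0,0,0.002,0,0,0,0,0,0.004,0,0,0,0,0,0.0055,0,0,0,0,0,0.0055,0,0,0,0,0,0.0055,0,0,0])

```text
clock: 20.17
eef_pos: [0.5539, -0.0101, 0.1134]
tool_rot: [0.708, 0.706, -0.0, 0.0]
ft_force: [-0.7, -0.7, -2.8]
grip_width: 0.0423
```

Request:
apply_moves(plan=[0,0,0.001,0,0,0,0,0,0.002,0,0,0,0,0,0.002,0,0,0])

```text
clock: 20.42
eef_pos: [0.5543, -0.01, 0.1127]
tool_rot: [0.708, 0.706, 0.0, 0.001]
ft_force: [-2.0, -0.2, 3.9]
grip_width: 0.0422
```

Request:
apply_moves(plan=[0,0,0.001,0,0,0,0,0,0.002,0,0,0,0,0,0.002,0,0,0])

```text
clock: 20.67
eef_pos: [0.5543, -0.0101, 0.1127]
tool_rot: [0.708, 0.706, 0.001, 0.001]
ft_force: [-4.2, 0.2, 14.1]
grip_width: 0.0429
```

```bash
python3 -c "
from h import *
s=getcam('scene'); save(s,'s25.png',(260,160,380,310),4)
o=sensors.get_obs(); print(o['eef_pos'],o['ft_force'],o['tool_rot'])
"
```

```text
[ 0.55433664 -0.01005069  0.11267032] [-4.55687592  0.04869975 14.21304659] [0.70781635 0.70639527 0.00071689 0.00111042]
```

View pics/s25.png

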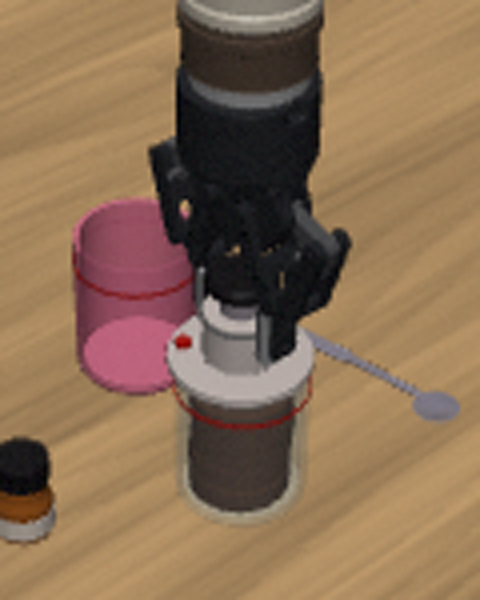

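Request:
apply_moves(plan=[0,0,-0.003,0,0,0,0,0,-0.003,0,0,0,0,0,-0.003,0,0,0,0,0,-0.003,0,0,0,0,0,-0.02,0,0,0,0,0,-0.05,0,0,0,0,0,-0.08,0,0,0,0,0,-0.095,0,0,0,0,0,-0.095,0,0,0,0,0,-0.095,0,0,0], grip=0.0854)

```text
clock: 21.55
eef_pos: [0.5546, -0.01, 0.2049]
tool_rot: [0.708, 0.706, 0.0, 0.001]
ft_force: [-0.4, 0.5, 0.0]
grip_width: 0.0853
```

```bash
python3 -c "
from h import *
s=getcam('scene'); save(s,'s26.png',(260,160,380,310),4)
o=sensors.get_obs(); print(o['eef_pos'],o['ft_force'],o['tool_rot'])
w=getcam('wrist'); save(w,'w26.png')
"
```

```text
[ 0.55370187 -0.00999312  0.20358476] [ 1.10126334 -0.7415977  -0.51815828] [ 7.07797977e-01  7.06414724e-01 -4.84343756e-04 -1.61488096e-04]
```

View pics/s26.png

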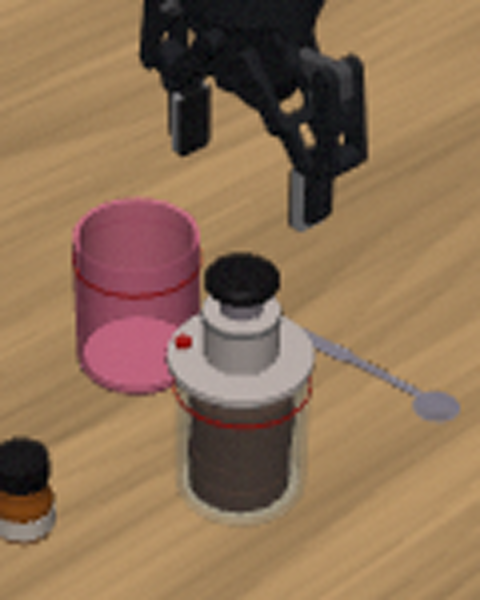

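View pics/w26.png

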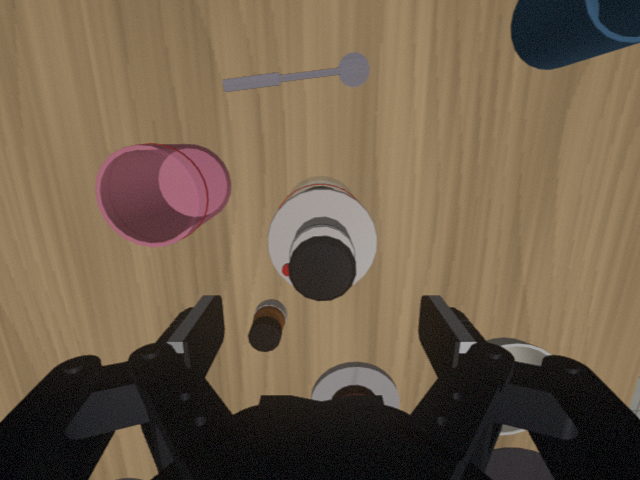

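Request:
apply_moves(plan=[0.0005,0,0,0,0,0,0.0005,0,0,0,0,0,0.0005,0,0.005,0,0,0,0.0005,0,0.01,0,0,0,0.0005,0,0.02,0,0,0,0.0005,0,0.03,0,0,0,0.0005,0,0.03,0,0,0,0.0005,0,0.03,0,0,0,0.0005,0,0.03,0,0,0], grip=0.0)

```text
clock: 22.4
eef_pos: [0.554, -0.0095, 0.1743]
tool_rot: [0.708, 0.706, -0.0, 0.0]
ft_force: [-0.3, -0.0, 0.5]
grip_width: -0.0002
```

```bash
python3 -c "
from h import *
s=getcam('scene'); save(s,'s27.png',(260,160,380,310),4)
w=getcam('wrist'); save(w,'w27.png')
delta((.554,-.010,.1625),(.7071068,.7071068,0,0)); 
"
```

```text
delta [-0.0004 -0.0004  0.0125] [ 0.0011  0.0005 -0.0021] t 22.5
```

View pics/s27.png

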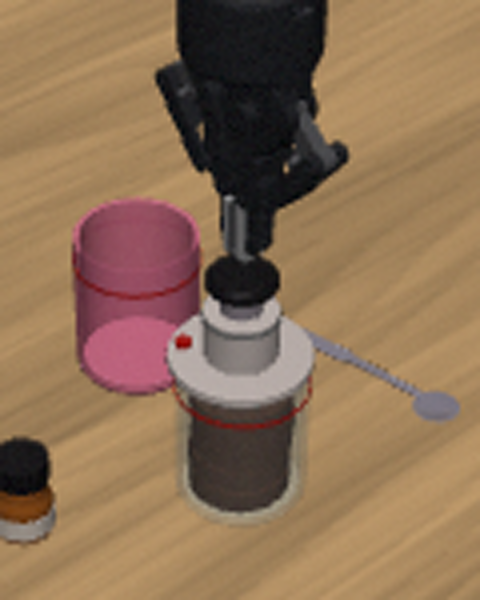

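View pics/w27.png

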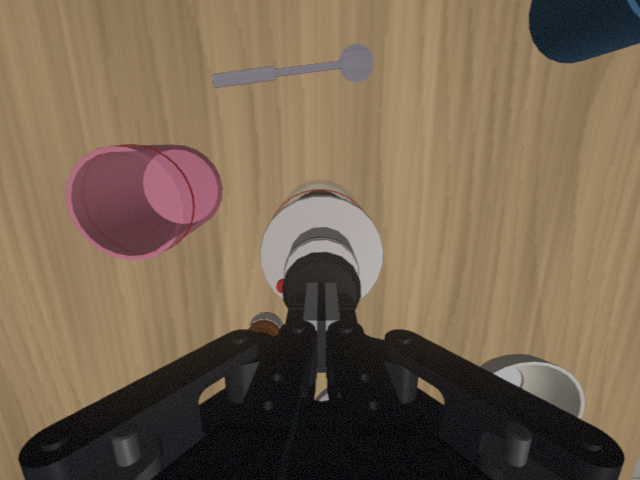

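Request:
apply_moves(plan=[0,0,0.006,0,0,0,0,0,0.011,0,0,0,0,0,0.016,0,0,0,0,0,0.021,0,0,0,0,0,0.025,0,0,0,0,0,0.025,0,0,0,0,0,0.025,0,0,0])

```text
clock: 23.08
eef_pos: [0.5545, -0.0096, 0.1506]
tool_rot: [0.708, 0.706, 0.001, 0.001]
ft_force: [-2.1, -0.4, 9.1]
grip_width: -0.0003
```

Request:
apply_moves(plan=[0,0,0.0015,0,0,0,0,0,0.003,0,0,0,0,0,0.004,0,0,0,0,0,0.004,0,0,0])

```text
clock: 23.42
eef_pos: [0.5545, -0.0095, 0.1469]
tool_rot: [0.708, 0.706, 0.001, 0.001]
ft_force: [-2.4, 0.5, 8.9]
grip_width: -0.0003
```

Request:
apply_moves(plan=[0,0,0.001,0,0,0,0,0,0.002,0,0,0,0,0,0.002,0,0,0,0,0,0.002,0,0,0])

```text
clock: 23.75
eef_pos: [0.5547, -0.0096, 0.1464]
tool_rot: [0.708, 0.706, 0.001, 0.002]
ft_force: [-4.3, 0.8, 14.8]
grip_width: 0.0005
```

```bash
python3 -c "
from h import *
s=getcam('scene'); save(s,'s28.png',(260,160,380,310),4)
o=sensors.get_obs(); print(o['eef_pos'],o['ft_force'])
"
```

```text
[ 0.55470821 -0.00954056  0.14636558] [-3.85466306  0.17998994 14.97781794]
```

View pics/s28.png

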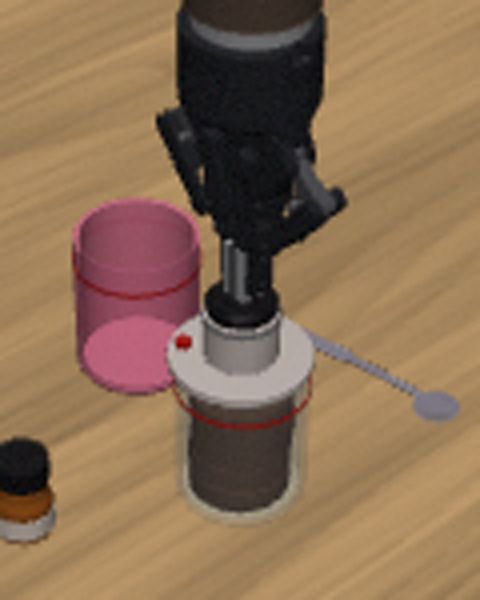

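Request:
apply_moves(plan=[0,0,0.001,0,0,0,0,0,0.001,0,0,0,0,0,-0.01,0,0,0,0,0,-0.02,0,0,0,0,0,-0.03,0,0,0,0,0,-0.033,0,0,0,0,0,-0.033,0,0,0,0,0,-0.033,0,0,0,0,0,-0.033,0,0,0])

```text
clock: 24.55
eef_pos: [0.5534, -0.0095, 0.1754]
tool_rot: [0.708, 0.706, -0.001, -0.001]
ft_force: [0.3, -0.4, 0.4]
grip_width: 0.0002
```

```bash
python3 -c "
from h import *
s=getcam('scene'); save(s,'s29.png',(260,160,380,310),4)
o=sensors.get_obs(); print(o['eef_pos'],o['ft_force'])
"
```

```text
[ 0.55336071 -0.00949887  0.17535317] [ 0.06366244 -0.18563698  0.37220477]
```

View pics/s29.png

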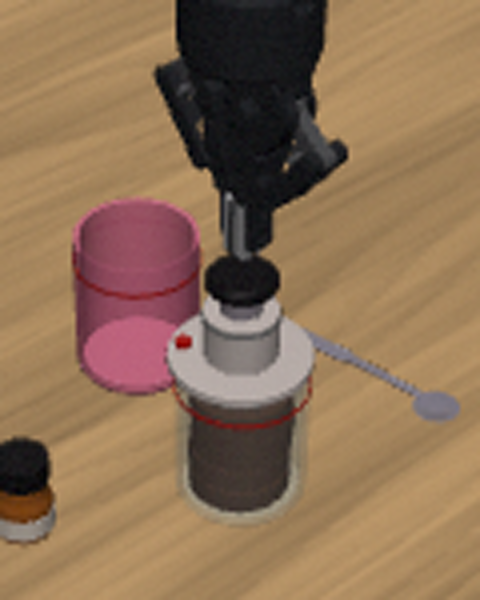

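Request:
apply_moves(plan=[0,0,0.008,0,0,0,0,0,0.014,0,0,0,0,0,0.02,0,0,0,0,0,0.025,0,0,0,0,0,0.029,0,0,0,0,0,0.032,0,0,0,0,0,0.033,0,0,0,0,0,0.034,0,0,0,0,0,0.034,0,0,0,0,0,0.034,0,0,0])

```text
clock: 25.43
eef_pos: [0.5548, -0.0096, 0.1464]
tool_rot: [0.708, 0.706, 0.001, 0.002]
ft_force: [-6.4, -0.2, 21.1]
grip_width: -0.0001
```

Second full stroke reached the stop (21 N). Release, then a third for margin.

Request:
apply_moves(plan=[0,0,-0.01,0,0,0,0,0,-0.02,0,0,0,0,0,-0.03,0,0,0,0,0,-0.034,0,0,0,0,0,-0.034,0,0,0,0,0,-0.034,0,0,0,0,0,-0.034,0,0,0])

```text
clock: 26.02
eef_pos: [0.5534, -0.0095, 0.1753]
tool_rot: [0.708, 0.706, -0.001, -0.001]
ft_force: [-0.5, -0.1, 0.2]
grip_width: -0.0004
```

Request:
apply_moves(plan=[0,0,0.008,0,0,0,0,0,0.014,0,0,0,0,0,0.02,0,0,0,0,0,0.025,0,0,0,0,0,0.029,0,0,0,0,0,0.032,0,0,0,0,0,0.033,0,0,0,0,0,0.034,0,0,0,0,0,0.034,0,0,0,0,0,0.034,0,0,0])

```text
clock: 26.85
eef_pos: [0.5548, -0.0096, 0.1464]
tool_rot: [0.708, 0.706, 0.001, 0.002]
ft_force: [-6.3, 0.5, 23.9]
grip_width: 0.0001
```

Request:
apply_moves(plan=[0,0,-0.01,0,0,0,0,0,-0.02,0,0,0,0,0,-0.03,0,0,0,0,0,-0.05,0,0,0,0,0,-0.08,0,0,0,0,0,-0.1,0,0,0,0,0,-0.1,0,0,0,0,0,-0.1,0,0,0,0,0,-0.1,0,0,0])

```text
clock: 27.6
eef_pos: [0.5534, -0.0095, 0.2411]
tool_rot: [0.708, 0.706, -0.001, -0.001]
ft_force: [-0.8, 0.8, -0.5]
grip_width: 0.0002
```

```bash
python3 -c "
from h import *
s=getcam('scene'); save(s,'s30.png',(200,140,440,390),2.4)
t=getcam('top'); save(t,'t30.png')
o=sensors.get_obs(); print(o['eef_pos'],o['ft_force'],o['clock'])
"
```

```text
[ 0.55302659 -0.00946967  0.24054073] [-0.15774647 -0.35657152 -0.8310496 ] 27.7
```

View pics/s30.png

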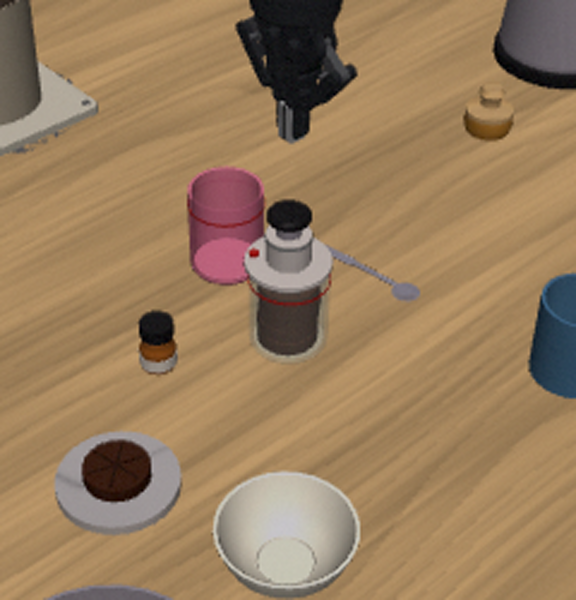

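View pics/t30.png

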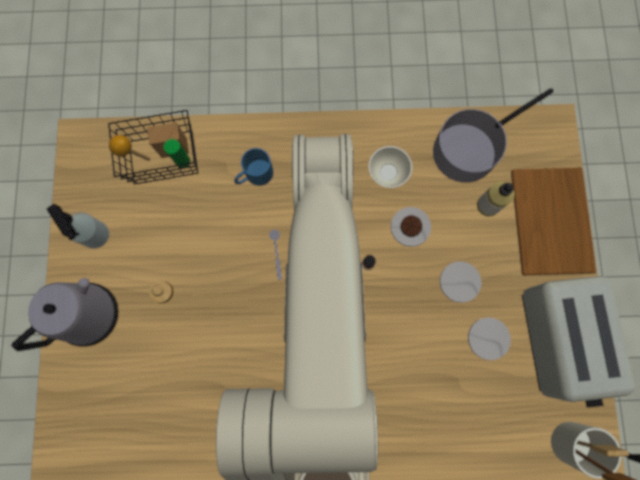

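Everything is in place: lid home and level, plunger sprung up, one disc left flat on the board, bystanders unmoved.

```bash
python3 -c "
from workcell import bot
print(bot.job_done())"
```

```text
the job is handed in; nothing more can be done
None
```

The job is done and handed in at about 28 s on the robot's clock. The canister holds five discs level with the red line, the lid is home, and I made three full pump strokes.

- **Discs:** I moved the top and middle discs from the leftmost board into the canister. My first grip on the middle disc was too high and slipped. That slid it about 1 cm on the disc below, and I regripped it lower. Both lie flat in the canister, and the lowest disc stays flat on the board.
- **Lid:** It met a firm stop at TCP height 0.1127 m, matching the expected home height, with 14 N shown. In the pictures the flange sits level on the rim.
- **Pump:** All three strokes stopped at TCP height 0.1464 m, against 0.1465 m expected, with 15 to 24 N shown. After the first and third strokes the pictures show the cap fully up. After the second I only have the withdrawn height and near-zero force.
- **Last pictures:** The canister is upright, the plunger is up, the robot touches nothing, and the other things look unmoved by eye; I did not measure them. The arm hides the canister in the top view, so that part rests on the scene camera alone.
- **Disagreement:** The wrist camera put the lid about 5 mm farther left than the rougher estimates from the other two cameras. I used the wrist value and the grip came out centred.

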